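# Shim a fan-shaft bearing foot

## Robot

A 6-joint arm with a two-finger parallel gripper is mounted at the origin on the work surface. World frame = base frame: x ahead of the robot, y to its left, z up, the work surface at z = 0. Lengths are in m, angles in rad, forces in N, time in s.
With the tool pointing down it reaches from about 0.4 to 0.825 m from the base axis. Payload 7 kg.
Tool frame: the origin (TCP) lies between the finger pads; the fingertips stand arm.finger_overhang ahead of it and the grasp point (between the pads) is the TCP (arm.finger_overhang is the distance from the TCP to the fingertips, in m); x points along the fingers, y is the direction in which the jaws open and shut, and the axes are right-handed (so a half turn about x gives the same grasp; the last joint's range is limited). The gripper opens to 85 mm and grips with 20 to 120 N. Pads are 22 mm wide; open, the fingers measure 114 mm over their backs; the gripper's body (76 mm by 85 mm) begins 54 mm behind the grasp point. The pads swing forward as they close: fully open they stand 13 mm farther back than shut.
Start: joints at [1.631, 0.359, 0.012, 0, -1.224, -0.288], TCP at [0.152, 0.658, 0.25] pointing down, gripper open.
Joint ranges: [-3.07, 3.07], [-1.43, 2.12], [-1.02, 1.25], [-3.03, 1.67], [-3.05, -0], [-3.03, 3.03]. Speed limits (rad/s): [2.39, 2.39, 3.01, 3.14, 3.14, 3.14].

## Interface

Orientations are given as a rotation vector (axis times angle).
In Python, from cell import arm, capture gives the robot as it stands. The module is installed in compiled form; this text tells all that it offers.
- The arm moves only by the tool servo_tool, never from a script. Its argument "steps" is a list of rows, each an object of numbers: "x", "y", "z": the shift along the tool's x, y, z in cm; "wx", "wy", "wz": the turn, a rotation vector about the tool's x, y, z in rad. A call has 1 to 10 rows; each row is the pose to reach, as a shift and turn from the pose commanded when the call began, along the tool's axes at that moment; what a row does not reach only later rows make up. A row lasts 1/8 s, in which the tool goes at most 62.5 mm and 10.7 degrees, less where a joint would pass 70% of its speed; a pose out of reach is approached as far as the arm can. A call with a gripper value outside its range is refused whole. "hand" is the closure, from 0 (fully open) to 1 (shut), set as the call begins (left out, the last holds). The fingers move at their own pace and stop on an object; "grip_force" is the grip in N (left out, the last holds). Time passes only in rows, so rows that repeat a pose let the fingers close. It gives the time, the measured TCP pose, the force and the opening at its end, in the units of the state.
- arm.get_obs(): the state, without advancing time (a new reading comes with each control period).
- capture(name): name is "scene" or "top" or "wrist"; returns a dict with "image" (480x640x3 uint8, red, green, blue), "mtx" (3x3 intrinsics, pixels), "position" and "attitude" of the camera in the world; the wrist camera has in their place "T_tool_cam" (4x4, takes a point from camera to tool coordinates, whose origin is the TCP and whose axes are the tool frame's). Camera axes: x right, y up, looking along -z (the intrinsics and any distortion apply to the point x, -y, -z); pixel columns grow to the right and rows downward; lengths in m; the calibration is good to about 2 mm. A picture is of the moment at which its call begins: read the wrist's pose just before it. There is no depth.
- arm.close_job(): hands the job in, once; it reports no verdict.
The state is a dict: "time": time; "joints": joint angles; "joint_vel": joint speeds; "joint_torque": joint torques, N m; "tool_pos": TCP position; "orientation": TCP orientation; "wrist_force": force on the tool from outside, world axes, zero at the start; "moment": the same for the moment, N m; "gripper_width": opening from 0.0 (shut) to 1.0 (fully open).
Only numpy, scipy, OpenCV 4.12 (cv2) and the standard library are available. Lean on these libraries where they do the work, as an engineer would, in place of code of your own. Each camera call takes 0.05 s, during which the arm holds its last target.

## Task

One bearing foot of this fan shaft still lacks its shim: pressing on it only lightly (under 25 N), slide the shim that lies in the top tray out over the tray's open front until its tail overhangs enough to be gripped, then take it by the tail and lift it out. Slide it flat under the bare foot, slot first, until the end of its slot comes to rest gently (under 25 N) against the bolt, and let go. Leave the other things on the bench where they are.

Things in the scene. Friction and masses are not known exactly. Their poses are not given: they have to be found in the camera images.
- shim_center (a point): Centre (mid-thickness) of the loose bare-metal shim, 130 long (x) x 50 wide (y) x 3 thick (z up), 0.12 to 0.19 kg. Its +x end has an open slot 18 wide, 31 deep; x from -65 to +34 is solid. At first flat in the top tray, slot end to the back wall (2 to 14 mm off), tail (-x) to the front. Centre of mass 5 mm towards the tail. Grip it across the tail's 50 mm. It is oiled: friction on the tray 0.2 to 0.3.
- shim_notch (a point): Point of the shim, at mid-thickness, where the bolt's axis lies when the end of the slot touches the bolt: 40 mm from the shim's centre along its +x, in the slot, 6 mm from the slot's end. Axes as the shim's.
- shim_tail (a point): Middle of the shim's plain tail edge, at mid-thickness, 65 mm from its centre along its -x. Axes as the shim's.
- tray: Fixed blue stack of four sheet-steel shim trays, 78 wide (y), 153 deep (x), 76 high; origin at the bench surface under the middle of the floors, +x to the back. The top tray's floor is 60 above the bench and 72 wide between side walls that rise 16 above it; it runs from x = -75 (open front) to +75 (back wall).
- tray_front (a point): Middle of the open front edge of the top tray's floor, at floor height (60 above the bench), no lip; axes as the tray's: -x points out of the tray, y along the edge. In front of it all is free down to the bench.
- base: Fixed grey fan-shaft base: steel plate, top 50 above the bench, with a shaft in two cast bearing blocks, jacked up so that every foot hangs 7 above the plate. Origin at the bench surface under the bare foot's bolt; +x away from the robot, the way the shim goes in. Plate from x = -58 (edge nearest the robot) to +195, y from -270 to +65. The other three feet have their shims, tails sticking out.
- bolt (a point): On the axis of the bare foot's upright 12 mm bolt, at the height of the plate's top (50 above the bench), in the 7 mm gap; axes as the base's. With the shim home, the tail edge lies 105 from this axis towards -x, 47 past the plate's edge.
- foot (a point): Middle of the bare foot's end face, 23.5 from the bolt's axis towards -x, half-way up the foot (66 above the bench); axes as the base's. It is the near foot of the left-hand block, away from the pulley: 54 wide (y), underside 57, top 75, bolt head up to 87 above the bench. The block's housing begins 46 behind this point and is 152 high.
- spanner: Steel spanner 180 long lying loose on the bench between the trays and the base, not needed. Origin at mid-length.
- grease_tin: Tin 72 across, 85 high, standing loose behind the trays, not needed. Origin under its centre.
- tape: Cardboard roll 100 across, 48 high, lying loose left of the trays, not needed. Origin under its centre.
- carton: Small carton 150 x 110 x 80 high, loose, at the far left, not needed. Origin under its centre.
Mind the look-alikes: they are no part of the job. Leave any orange look-alike of the part that bears shim_center alone.

How it is judged:
By the outcome, as a careful person would: the job done as asked, in the order asked, and still so for the second after the job is handed in, with the robot touching nothing.
It also fails if it takes over 64 s, if anything falls off the work surface, if the arm or the gripper's body presses on something with over 40 N, if the wrist force passes 120 N, or if a joint passes its speed limit or range.

## Working session

There is one attempt and no reset: what is moved stays moved. The work goes in short steps, Python scripts to look and compute and a tool call to move; the robot and the scene stay as the last step left them, time stands still between calls to the robot, and variables do not carry over. Pictures are saved under pics/ and viewed, and the job is handed in when it is done.

Besides the shell and the picture viewer there is one more tool, called after "Emit:" as a command line: name --argument value ..., lists and objects as JSON in quotes. servo_tool: Moves the arm, as the interface text tells. Its arguments: {"type":"object","properties":{"steps":{"type":"array"},"hand":{"type":"number"},"grip_force":{"type":"number"}},"required":["steps"]}

```bash
mkdir -p pics; ls
cat > h.py <<'E'
import numpy as np, cv2
from cell import arm, capture
from scipy.spatial.transform import Rotation as R
def cam(name):
    o=arm.get_obs(); c=capture(name)
    if 'T_tool_cam' in c:
        T=np.eye(4);T[:3,:3]=R.from_rotvec(o['orientation']).as_matrix();T[:3,3]=o['tool_pos']
        T=T@np.array(c['T_tool_cam'])
        P,A=T[:3,3],T[:3,:3]
    else:
        P=np.array(c['position']);A=np.array(c['attitude'])
        if A.size==3: A=R.from_rotvec(A).as_matrix()
        elif A.size==4: print('quat?',A)
    return c['image'],np.array(c['mtx']),P,A,c
def ray(K,P,A,u,v,z):
    d=np.linalg.inv(K)@np.array([u,v,1.]); d=A@np.array([d[0],-d[1],-d[2]])
    return P+d*(z-P[2])/d[2]
def proj(K,P,A,X):
    q=A.T@(np.array(X)-P); q=K@np.array([q[0],-q[1],-q[2]]); return q[:2]/q[2]
def save(n,im): cv2.imwrite(n,im[:,:,::-1])
E
python3 - <<'E'
from h import *
print(arm.get_obs(), arm.finger_overhang)
for n in ['scene','top','wrist']:
    im,K,P,A,c=cam(n); save(f'pics/{n}0.png',im); print(n,K.tolist(),P,A.tolist(),[k for k in c])
    np.savez(f'{n}0.npz',im=im,K=K,P=P,A=A)
E
```

```text
pics
{'time': 0.0, 'joints': array([ 1.63109590e+00,  3.59376262e-01,  1.10523294e-02, -3.43461949e-04,
       -1.22408519e+00, -2.88092013e-01]), 'joint_vel': array([ 1.48687710e-04,  3.26557952e-04, -5.60510824e-04,  6.21616843e-04,
        8.36905263e-05, -7.98586118e-04]), 'joint_torque': array([ 2.13687576e-04, -5.83324170e+01,  2.93424511e+01,  6.93642944e+00,
       -5.71647193e-03, -2.49202387e-06]), 'tool_pos': array([0.15236252, 0.6571182 , 0.24936888]), 'orientation': array([-2.10142444,  0.24225289,  2.10150591]), 'wrist_force': array([ 0.48109228, -0.1635839 ,  0.069779  ]), 'moment': array([0.0335179 , 0.01831186, 0.03584659]), 'gripper_width': 1.0004401440620827} 0.019
scene [[443.7004654845454, 0.0, 323.59016539422], [0.0, 443.7004654845454, 240.35953305645998], [0.0, 0.0, 1.0]] [1.34410292 0.04493514 0.58615473] [[0.09843287436821352, -0.5750177507213659, 0.812197978081054], [0.9950139802551261, 0.04369219188923451, -0.08965585014244887], [0.01606699537755707, 0.8169734259590424, 0.5764514488977213]] ['image', 'mtx', 'position', 'attitude']
top [[516.5162531923334, 0.0, 328.10852783836197], [0.0, 516.5162531923334, 241.4656174284354], [0.0, 0.0, 1.0]] [0.44279585 0.12505795 0.95613054] [[0.005517988413976382, 0.9893375633755659, -0.14553603504960874], [-0.9998690718838485, 0.0032447102965040275, -0.015852789824588848], [-0.015211538186325868, 0.14560445580128886, 0.9892259355459783]] ['image', 'mtx', 'position', 'attitude']
wrist [[342.22123028832874, 0.0, 321.21213721172285], [0.0, 342.22123028832874, 238.5502517474749], [0.0, 0.0, 1.0]] [0.23511459 0.63865383 0.37450127] [[-0.22552225931554912, 0.9214917977359923, 0.316216029414226], [-0.9742372758324378, -0.21371201953913038, -0.07203404114095678], [0.0012003881875906044, -0.3243147227768035, 0.9459484762176027]] ['image', 'mtx', 'T_tool_cam']
```

View pics/scene0.png

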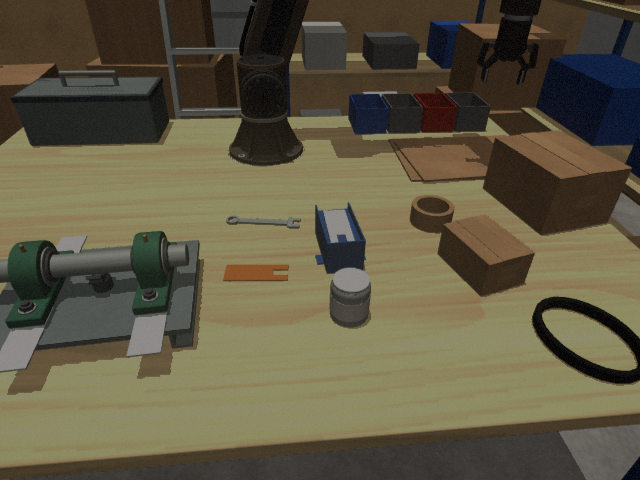

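View pics/top0.png

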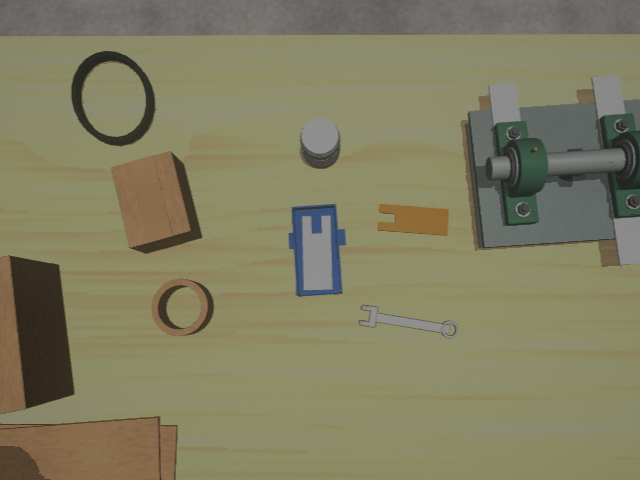

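View pics/wrist0.png

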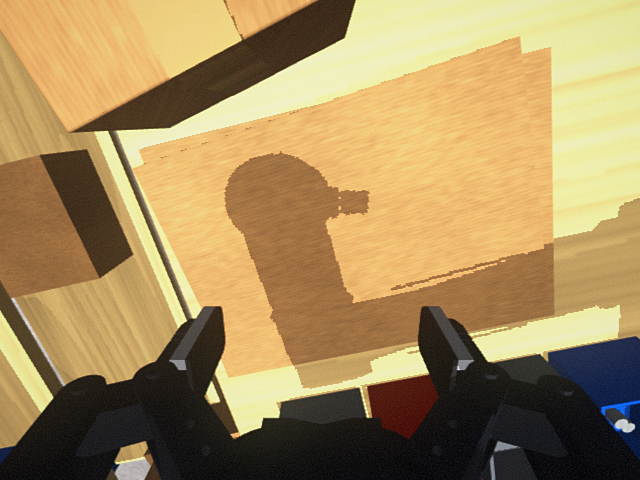

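Top view: the grey shim lies in the blue tray at about (317,250), with its slot towards the top (back wall). The orange look-alike lies on the bench at (413,220) and stays put. The bare foot is the near foot of the left-hand block, at (523,210), with no tail showing.

Run:
```python
from h import *
d=np.load('top0.npz');im=d['im']
a=cv2.resize(im[190:310,270:370],(500,600),interpolation=cv2.INTER_CUBIC)
b=cv2.resize(im[90:260,460:560],None,fx=3,fy=3.5,interpolation=cv2.INTER_CUBIC)[:595]
b=cv2.resize(b,(300,595)); a=cv2.resize(a,(500,595))
save('pics/crop1.png',np.hstack([a,b]))
```

```text
(no output)
```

View pics/crop1.png

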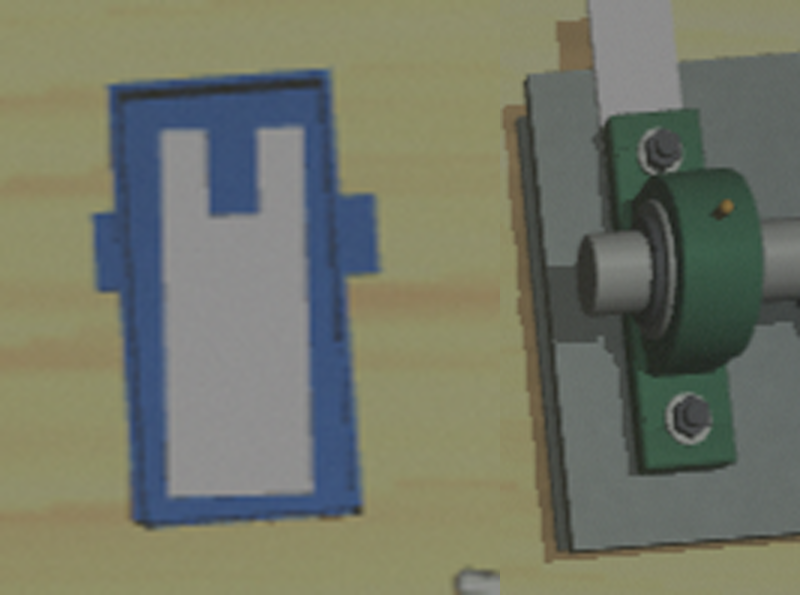

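Run:
```python
from h import *
d=np.load('top0.npz');im,K,P,A=d['im'],d['K'],d['P'],d['A']
hsv=cv2.cvtColor(im,cv2.COLOR_RGB2HSV)
m=((hsv[...,1]<50)&(hsv[...,2]>100)).astype(np.uint8)
w=np.zeros_like(m); w[200:300,285:348]=m[200:300,285:348]
n,l,s,c=cv2.connectedComponentsWithStats(w); i=1+np.argmax(s[1:,4]); w=(l==i).astype(np.uint8)
cn=max(cv2.findContours(w,0,1)[0],key=cv2.contourArea)
pts=np.array([ray(K,P,A,u,v,0.063)[:2] for u,v in cn[:,0]]).astype(np.float32)
r=cv2.minAreaRect(pts); print('shim',r, cv2.boxPoints(r).tolist())
for nm,a,b in [('trayFL',145,523),('trayFR',360,512),('BL',108,85),('BR',328,70)]:
    u,v=270+a/5,190+b/4.958; print(nm,u,v,ray(K,P,A,u,v,.06 if nm[0]=='t' else .076))
for nm,a,b,z in [('footL',143,470,.075),('footR',235,462,.075),('bolt',190,415,.087),('washer',189,418,.078),('farbolt',162,148,.087),('plateNL',72,551,.05),('plateFL',27,77,.05)]:
    u,v=460+a/3,90+b/3.5; print(nm,u,v,ray(K,P,A,u,v,z))
```

```text
shim ((0.5553717613220215, 0.15922768414020538), (0.12935762107372284, 0.050785936415195465), 1.5577715635299683) [[0.4900265634059906, 0.18285296857357025], [0.4914071261882782, 0.13208581507205963], [0.62071692943573, 0.13560239970684052], [0.6193363666534424, 0.18636955320835114]]
trayFL 299.0 295.4860830980234 [0.4800788  0.18922448 0.06      ]
trayFR 342.0 293.2674465510286 [0.48425704 0.11491761 0.06      ]
BL 291.6 207.1440096813231 [0.63248583 0.2030811  0.076     ]
BR 335.6 204.11859620814846 [0.63803271 0.12648341 0.076     ]
footL 507.6666666666667 224.28571428571428 [ 0.60337583 -0.1701983   0.075     ]
footR 538.3333333333334 222.0 [ 0.60752235 -0.22294818  0.075     ]
bolt 523.3333333333334 208.57142857142856 [ 0.62851377 -0.19400354  0.087     ]
washer 523.0 209.42857142857144 [ 0.62892737 -0.19666177  0.078     ]
farbolt 514.0 132.28571428571428 [ 0.76436884 -0.18448991  0.087     ]
plateNL 484.0 247.42857142857142 [ 0.56638664 -0.13522957  0.05      ]
plateFL 469.0 112.0 [ 0.81686592 -0.11743196  0.05      ]
```

```bash
cat >> h.py <<'E'
def delta(tp,yawdeg,flip=1):
    """shift (cm) and turn (rad) in tool axes to bring TCP to tp, tool x down, tool y = flip*lateral(left) at yaw"""
    o=arm.get_obs();Rt=R.from_rotvec(o['orientation']).as_matrix()
    y=np.radians(yawdeg);ey=flip*np.array([-np.sin(y),np.cos(y),0]);ex=np.array([0,0,-1.]);ez=np.cross(ex,ey)
    Rg=np.column_stack([ex,ey,ez])
    print('shift cm',np.round(Rt.T@(np.array(tp)-o['tool_pos'])*100,2),'rot',np.round(R.from_matrix(Rt.T@Rg).as_rotvec(),4))
def st():
    o=arm.get_obs();print('t',round(o['time'],2),'pos',np.round(o['tool_pos'],4),'F',np.round(o['wrist_force'],2),'M',np.round(o['moment'],2),'w',round(o['gripper_width'],3),'j',np.round(o['joints'],2)); print('tool axes (cols)',np.round(R.from_rotvec(o['orientation']).as_matrix(),3).tolist())
E
python3 - <<'E'
from h import *
st()
for f in (1,-1): delta([0.565,0.159,0.16],4,f)
E
```

```text
t 0.15 pos [0.1524 0.6572 0.2496] F [ 0.1  -0.41 -0.57] M [ 0.09  0.04 -0.01] w 1.001 j [ 1.63  0.36  0.01 -0.   -1.22 -0.29]
tool axes (cols) [[-0.0, -0.226, -0.974], [-0.001, -0.974, 0.226], [-1.0, 0.001, -0.0]]
shift cm [  9.01  39.2  -51.45] rot [ 2.8439e+00 -1.8000e-03 -1.0000e-04]
shift cm [  9.01  39.2  -51.45] rot [-0.2977  0.     -0.0013]
```

Emit:
servo_tool --steps '[{"x": 0, "y": 4, "z": -5, "wx": -0.03}, {"x": 0, "y": 8, "z": -10.3, "wx": -0.06}, {"x": 0, "y": 12, "z": -15.5, "wx": -0.09}, {"x": 0, "y": 16, "z": -20.6, "wx": -0.12}, {"x": 0, "y": 20, "z": -25.7, "wx": -0.15}, {"x": 0, "y": 24, "z": -31, "wx": -0.18}, {"x": 0, "y": 28, "z": -36.5, "wx": -0.21}, {"x": 0, "y": 32, "z": -42, "wx": -0.24}, {"x": 0, "y": 36, "z": -47, "wx": -0.27}, {"x": 0, "y": 39.2, "z": -51.5, "wx": -0.298}]' --hand 1 --grip_force 40

```text
$.steps[0]: bad value
```

Emit:
servo_tool --steps '[{"x": 0}, {"x": 0}]'

```text
$.steps[0]: bad value
```

Run:
```python
from h import *
st()
im,K,P,A,c=cam('wrist'); save('pics/w1.png',im); np.savez('w1.npz',im=im,K=K,P=P,A=A)
delta([0.565,0.159,0.10],4,-1)
```

```text
t 0.15 pos [0.1524 0.6572 0.2496] F [ 0.1  -0.41 -0.57] M [ 0.09  0.04 -0.01] w 1.001 j [ 1.63  0.36  0.01 -0.   -1.22 -0.29]
tool axes (cols) [[-0.0, -0.226, -0.974], [-0.001, -0.974, 0.226], [-1.0, 0.001, -0.0]]
shift cm [ 15.02  39.21 -51.45] rot [-0.2977  0.     -0.001 ]
```

View pics/w1.png

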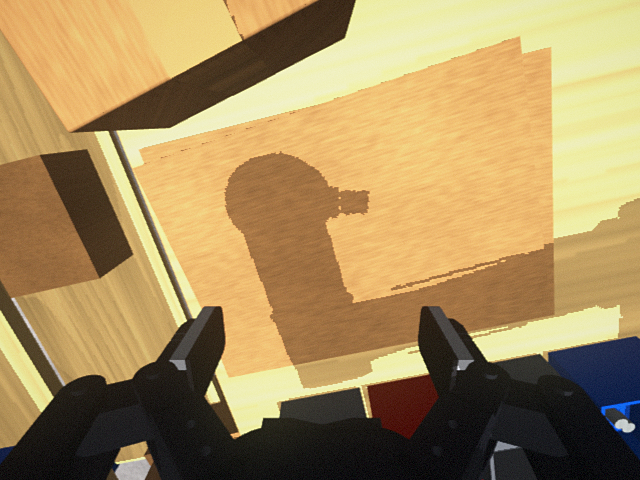

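The call was refused, so nothing moved. I'll give all six numbers in every row.

Emit:
servo_tool --steps '[{"x": 0, "y": 4, "z": -5, "wx": -0.03, "wy": 0, "wz": 0}, {"x": 0, "y": 8, "z": -10.3, "wx": -0.06, "wy": 0, "wz": 0}, {"x": 0, "y": 12, "z": -15.5, "wx": -0.09, "wy": 0, "wz": 0}, {"x": 0, "y": 16, "z": -20.6, "wx": -0.12, "wy": 0, "wz": 0}, {"x": 0, "y": 20, "z": -25.7, "wx": -0.15, "wy": 0, "wz": 0}, {"x": 0, "y": 24, "z": -31, "wx": -0.18, "wy": 0, "wz": 0}, {"x": 0, "y": 28, "z": -36.5, "wx": -0.21, "wy": 0, "wz": 0}, {"x": 0, "y": 32, "z": -42, "wx": -0.24, "wy": 0, "wz": 0}, {"x": 0, "y": 36, "z": -47, "wx": -0.27, "wy": 0, "wz": 0}, {"x": 0, "y": 39.2, "z": -51.5, "wx": -0.298, "wy": 0, "wz": 0}]' --hand 1 --grip_force 40

```text
time: 1.45
tool_pos: [0.5521, 0.1745, 0.2505]
orientation: [2.186, 0.078, -2.185]
wrist_force: [0.5, 0.5, 0.7]
gripper_width: -0.0
```

Emit:
servo_tool --steps '[{"x": 0, "y": 0, "z": 0, "wx": 0, "wy": 0, "wz": 0}, {"x": 0, "y": 0, "z": 0, "wx": 0, "wy": 0, "wz": 0}]'

```text
time: 1.7
tool_pos: [0.551, 0.1759, 0.25]
orientation: [2.186, 0.075, -2.187]
wrist_force: [-0.2, 0.1, 0.3]
gripper_width: -0.001
```

Run:
```python
from h import *
st()
im,K,P,A,c=cam('wrist'); save('pics/w2.png',im); np.savez('w2.npz',im=im,K=K,P=P,A=A)
delta([0.565,0.159,0.10],4,-1)
```

```text
t 1.7 pos [0.551  0.1759 0.25  ] F [-0.17  0.11  0.32] M [ 0.04  0.03 -0.  ] w -0.001 j [ 0.65  0.2  -0.21 -0.   -1.16  0.99]
tool axes (cols) [[-0.001, 0.069, -0.998], [-0.0, -0.998, -0.069], [-1.0, 0.0, 0.001]]
shift cm [15.01  1.86 -1.31] rot [0.0003 0.0004 0.    ]
```

View pics/w2.png

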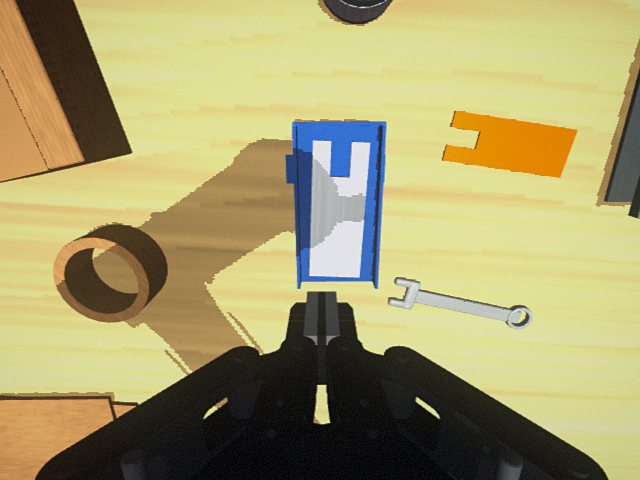

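Wrist view: the shim tail runs at about (309,275)–(360,278), the slot ends at about (317,141)/(368,142), and the tray front at rows 281–288. I'll cross-check this against the top camera.

Run:
```python
from h import *
d=np.load('w2.npz');im,K,P,A=d['im'],d['K'],d['P'],d['A']
save('pics/w2c.png',cv2.resize(im[110:300,270:400],(520,600),interpolation=cv2.INTER_CUBIC)) 
for nm,u,v,z in [('tailL',309,275,.063),('tailR',360,278,.063),('slotL',317,141,.063),('slotR',368,142,.063),('BL',293,123,.076),('BR',386,123,.076),('FL',299,284,.06),('FR',377,285,.06)]: print(nm,ray(K,P,A,u,v,z))
```

```text
tailL [0.48948032 0.18400251 0.063     ]
tailR [0.48971062 0.13275066 0.063     ]
slotL [0.61886588 0.18442305 0.063     ]
slotR [0.62111686 0.13966388 0.063     ]
BL [0.63251297 0.20506946 0.076     ]
BR [0.63783078 0.12828382 0.076     ]
FL [0.47731458 0.19361437 0.06      ]
FR [0.48167448 0.11413251 0.06      ]
```

View pics/w2c.png

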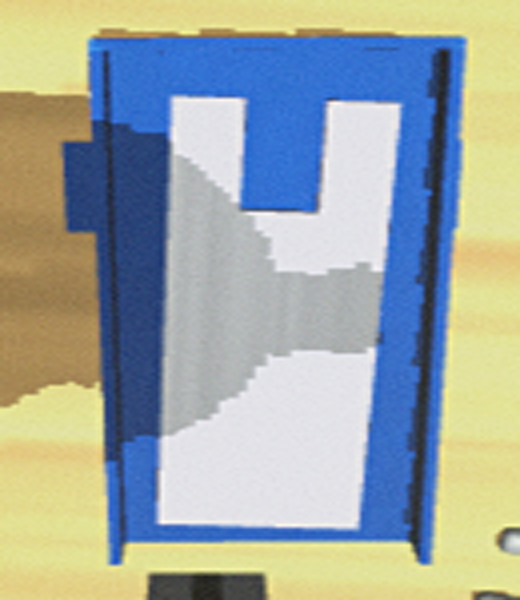

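Emit:
servo_tool --steps '[{"x": 3, "y": 1.75, "z": -1.3, "wx": 0, "wy": 0, "wz": 0}, {"x": 7, "y": 1.75, "z": -1.3, "wx": 0, "wy": 0, "wz": 0}, {"x": 11, "y": 1.75, "z": -1.3, "wx": 0, "wy": 0, "wz": 0}, {"x": 14, "y": 1.75, "z": -1.3, "wx": 0, "wy": 0, "wz": 0}, {"x": 15.5, "y": 1.75, "z": -1.3, "wx": 0, "wy": 0, "wz": 0}, {"x": 16, "y": 1.75, "z": -1.3, "wx": 0, "wy": 0, "wz": 0}, {"x": 16, "y": 1.75, "z": -1.3, "wx": 0, "wy": 0, "wz": 0}]'

```text
time: 2.62
tool_pos: [0.5656, 0.1604, 0.091]
orientation: [2.186, 0.078, -2.184]
wrist_force: [0.2, -0.3, 0.4]
gripper_width: 0.004
```

Emit:
servo_tool --steps '[{"x": 0.1, "y": 0, "z": 0, "wx": 0, "wy": 0, "wz": 0}, {"x": 0.2, "y": 0, "z": 0, "wx": 0, "wy": 0, "wz": 0}, {"x": 0.3, "y": 0, "z": 0, "wx": 0, "wy": 0, "wz": 0}, {"x": 0.4, "y": 0, "z": 0, "wx": 0, "wy": 0, "wz": 0}]'

```text
time: 3.12
tool_pos: [0.5654, 0.1597, 0.0864]
orientation: [2.186, 0.077, -2.186]
wrist_force: [-0.3, -0.7, -0.6]
gripper_width: 0.001
```

Emit:
servo_tool --steps '[{"x": 0.05, "y": 0, "z": 0, "wx": 0, "wy": 0, "wz": 0}, {"x": 0.1, "y": 0, "z": 0, "wx": 0, "wy": 0, "wz": 0}, {"x": 0.15, "y": 0, "z": 0, "wx": 0, "wy": 0, "wz": 0}, {"x": 0.2, "y": 0, "z": 0, "wx": 0, "wy": 0, "wz": 0}, {"x": 0.25, "y": 0, "z": 0, "wx": 0, "wy": 0, "wz": 0}, {"x": 0.3, "y": 0, "z": 0, "wx": 0, "wy": 0, "wz": 0}]'

```text
time: 3.88
tool_pos: [0.5653, 0.1597, 0.0833]
orientation: [2.186, 0.077, -2.186]
wrist_force: [-0.5, -0.2, 0.4]
gripper_width: -0.001
```

Emit:
servo_tool --steps '[{"x": 0.03, "y": 0, "z": 0, "wx": 0, "wy": 0, "wz": 0}, {"x": 0.06, "y": 0, "z": 0, "wx": 0, "wy": 0, "wz": 0}, {"x": 0.09, "y": 0, "z": 0, "wx": 0, "wy": 0, "wz": 0}]'

```text
time: 4.25
tool_pos: [0.5653, 0.1597, 0.0824]
orientation: [2.186, 0.077, -2.186]
wrist_force: [0.2, 0.6, -0.6]
gripper_width: -0.005
```

Emit:
servo_tool --steps '[{"x": 0.03, "y": 0, "z": 0, "wx": 0, "wy": 0, "wz": 0}, {"x": 0.06, "y": 0, "z": 0, "wx": 0, "wy": 0, "wz": 0}, {"x": 0.06, "y": 0, "z": 0, "wx": 0, "wy": 0, "wz": 0}]'

```text
time: 4.62
tool_pos: [0.5654, 0.1598, 0.0822]
orientation: [2.186, 0.077, -2.185]
wrist_force: [-1.6, -0.6, 5.2]
gripper_width: -0.003
```

Emit:
servo_tool --steps '[{"x": 0.03, "y": 0, "z": 0, "wx": 0, "wy": 0, "wz": 0}, {"x": 0.03, "y": 0, "z": 0, "wx": 0, "wy": 0, "wz": 0}]'

```text
time: 4.88
tool_pos: [0.5656, 0.1598, 0.0821]
orientation: [2.187, 0.077, -2.185]
wrist_force: [-1.9, 0.2, 6.0]
gripper_width: -0.004
```

Emit:
servo_tool --steps '[{"x": 0.03, "y": 0, "z": 0, "wx": 0, "wy": 0, "wz": 0}, {"x": 0.03, "y": 0, "z": 0.1, "wx": 0, "wy": 0, "wz": 0}, {"x": 0.03, "y": 0, "z": 0.25, "wx": 0, "wy": 0, "wz": 0}, {"x": 0.03, "y": 0, "z": 0.4, "wx": 0, "wy": 0, "wz": 0}, {"x": 0.03, "y": 0, "z": 0.55, "wx": 0, "wy": 0, "wz": 0}, {"x": 0.03, "y": 0, "z": 0.7, "wx": 0, "wy": 0, "wz": 0}]'

```text
time: 5.62
tool_pos: [0.5596, 0.1598, 0.0821]
orientation: [2.189, 0.078, -2.183]
wrist_force: [0.7, -0.1, 4.8]
gripper_width: -0.002
```

Run:
```python
from h import *
st()
im,K,P,A,c=cam('top'); save('pics/t3.png',cv2.resize(im[180:320,260:380],(514,600),interpolation=cv2.INTER_CUBIC))
im,K,P,A,c=cam('wrist'); save('pics/w3.png',im)
```

```text
t 5.62 pos [0.5596 0.1598 0.0821] F [ 0.75 -0.09  4.83] M [-0.02 -0.51 -0.01] w -0.002 j [ 0.61  0.37 -0.41  0.   -0.79  1.03]
tool axes (cols) [[0.003, 0.071, -0.997], [0.001, -0.997, -0.071], [-1.0, -0.001, -0.003]]
```

View pics/w3.png

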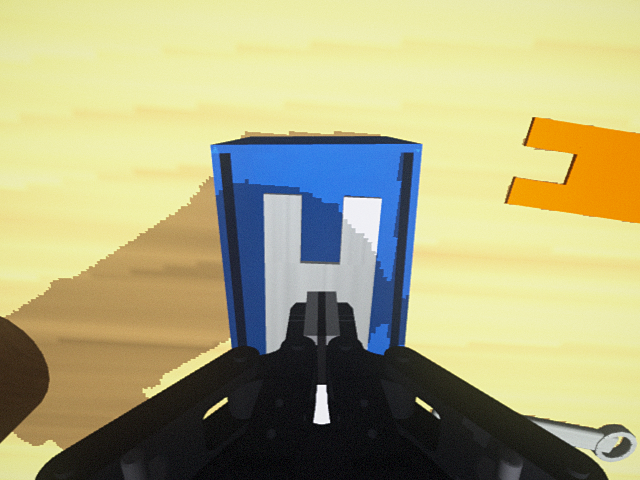

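The closed tips press just behind the slot. The slot's end is at (303–340,263) and the prongs' ends at about (263,195)/(382,197).

Run:
```python
from h import *
im,K,P,A,c=cam('wrist')
for u,v in [(263,195),(382,197),(303,263),(340,263)]: print(ray(K,P,A,u,v,.063))
```

```text
[0.61261077 0.18871617 0.063     ]
[0.61537285 0.13791727 0.063     ]
[0.58243288 0.1699764  0.063     ]
[0.58364013 0.15312494 0.063     ]
```

Emit:
servo_tool --steps '[{"x": 0.01, "y": 0, "z": 0.2, "wx": 0, "wy": 0, "wz": 0}, {"x": 0.01, "y": 0, "z": 0.4, "wx": 0, "wy": 0, "wz": 0}, {"x": 0.01, "y": 0, "z": 0.6, "wx": 0, "wy": 0, "wz": 0}, {"x": 0.01, "y": 0, "z": 0.8, "wx": 0, "wy": 0, "wz": 0}, {"x": 0.01, "y": 0, "z": 1.0, "wx": 0, "wy": 0, "wz": 0}, {"x": 0.01, "y": 0, "z": 1.2, "wx": 0, "wy": 0, "wz": 0}]'

```text
time: 6.52
tool_pos: [0.5477, 0.1591, 0.0821]
orientation: [2.189, 0.079, -2.183]
wrist_force: [0.6, 0.3, 5.2]
gripper_width: 0.006
```

Emit:
servo_tool --steps '[{"x": 0.01, "y": 0, "z": 0.2, "wx": 0, "wy": 0, "wz": 0}, {"x": 0.01, "y": 0, "z": 0.4, "wx": 0, "wy": 0, "wz": 0}, {"x": 0.01, "y": 0, "z": 0.6, "wx": 0, "wy": 0, "wz": 0}, {"x": 0.01, "y": 0, "z": 0.8, "wx": 0, "wy": 0, "wz": 0}, {"x": 0.01, "y": 0, "z": 1.0, "wx": 0, "wy": 0, "wz": 0}, {"x": 0.01, "y": 0, "z": 1.2, "wx": 0, "wy": 0, "wz": 0}, {"x": 0.01, "y": 0, "z": 1.4, "wx": 0, "wy": 0, "wz": 0}]'

```text
time: 7.4
tool_pos: [0.5339, 0.1582, 0.0821]
orientation: [2.19, 0.079, -2.182]
wrist_force: [1.4, 0.3, 5.6]
gripper_width: -0.001
```

Run:
```python
from h import *
st()
im,K,P,A,c=cam('wrist'); save('pics/w4.png',im); np.savez('w4.npz',im=im,K=K,P=P,A=A)
```

```text
t 7.4 pos [0.5339 0.1582 0.0821] F [1.37 0.34 5.56] M [ 0.02 -0.6   0.04] w -0.001 j [ 0.64  0.33 -0.46  0.   -0.77  1.  ]
tool axes (cols) [[0.003, 0.071, -0.997], [0.001, -0.997, -0.071], [-1.0, -0.001, -0.003]]
```

View pics/w4.png

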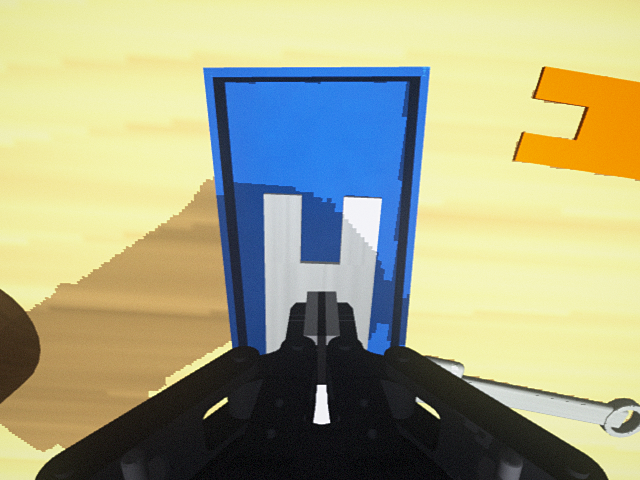

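Emit:
servo_tool --steps '[{"x": 0.01, "y": 0, "z": 0.2, "wx": 0, "wy": 0, "wz": 0}, {"x": 0.01, "y": 0, "z": 0.4, "wx": 0, "wy": 0, "wz": 0}, {"x": 0.01, "y": 0, "z": 0.6, "wx": 0, "wy": 0, "wz": 0}, {"x": 0.01, "y": 0, "z": 0.8, "wx": 0, "wy": 0, "wz": 0}, {"x": 0.01, "y": 0, "z": 1.0, "wx": 0, "wy": 0, "wz": 0}, {"x": 0.01, "y": 0, "z": 1.2, "wx": 0, "wy": 0, "wz": 0}, {"x": 0.01, "y": 0, "z": 1.4, "wx": 0, "wy": 0, "wz": 0}, {"x": 0.01, "y": 0, "z": 1.55, "wx": 0, "wy": 0, "wz": 0}, {"x": 0.01, "y": 0, "z": 1.6, "wx": 0, "wy": 0, "wz": 0}]'

```text
time: 8.57
tool_pos: [0.518, 0.1572, 0.0821]
orientation: [2.19, 0.079, -2.182]
wrist_force: [0.8, -0.6, 6.1]
gripper_width: -0.001
```

Emit:
servo_tool --steps '[{"x": -0.1, "y": 0, "z": 0, "wx": 0, "wy": 0, "wz": 0}, {"x": -1, "y": 0, "z": 0, "wx": 0, "wy": 0, "wz": 0}, {"x": -4, "y": 0, "z": 0, "wx": 0, "wy": 0, "wz": 0}, {"x": -6, "y": 0, "z": 3, "wx": 0, "wy": 0, "wz": 0}, {"x": -6, "y": 0, "z": 7, "wx": 0, "wy": 0, "wz": 0}, {"x": -6, "y": 0, "z": 7, "wx": 0, "wy": 0, "wz": 0}]'

```text
time: 9.32
tool_pos: [0.4443, 0.1507, 0.1416]
orientation: [2.185, 0.078, -2.186]
wrist_force: [1.3, 0.6, 0.7]
gripper_width: -0.0
```

Run:
```python
from h import *
st()
im,K,P,A,c=cam('wrist'); save('pics/w5.png',im); np.savez('w5.npz',im=im,K=K,P=P,A=A)
im,K,P,A,c=cam('top'); save('pics/t5.png',im); np.savez('t5.npz',im=im,K=K,P=P,A=A)
```

```text
t 9.32 pos [0.4443 0.1507 0.1416] F [1.25 0.6  0.69] M [ 0.03 -0.09 -0.04] w -0.0 j [ 0.75  0.12 -0.58 -0.   -0.87  0.89]
tool axes (cols) [[-0.0, 0.071, -0.997], [0.001, -0.997, -0.071], [-1.0, -0.001, 0.0]]
```

View pics/w5.png

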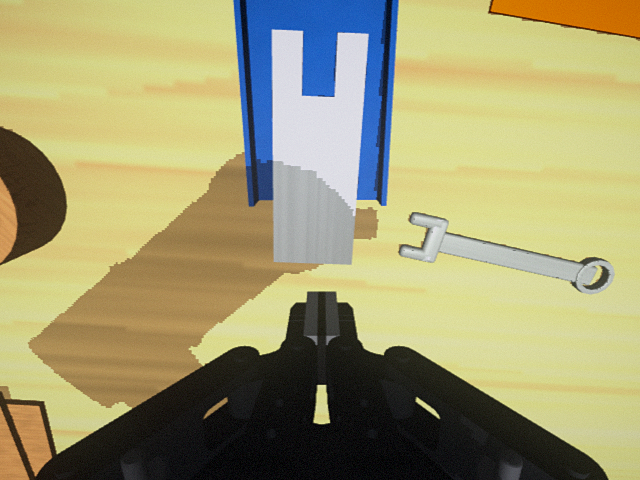

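View pics/t5.png

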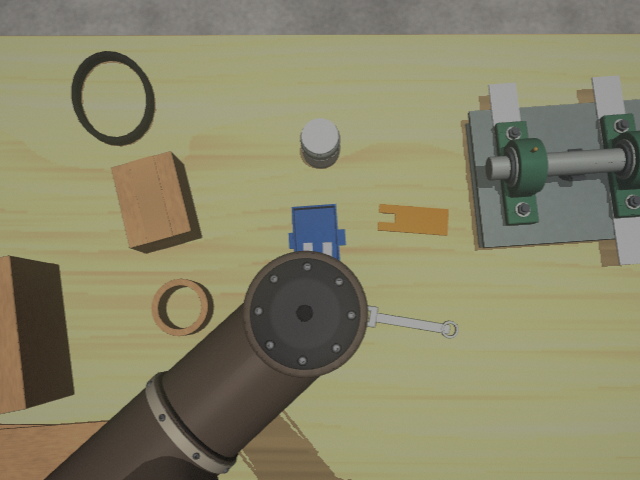

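Wrist view: the tail overhangs the front, at (273,262)–(352,264), and the tray front is at row ~203. The slot end is at (303–336,97). The shim still lies flat.

Run:
```python
from h import *
d=np.load('w5.npz');im,K,P,A=d['im'],d['K'],d['P'],d['A']
p=[ray(K,P,A,u,v,.063) for u,v in [(273.5,262),(352,264),(272,30),(369,32)]]
for q in p: print(q)
tm=(p[0]+p[1])/2; sm=(p[2]+p[3])/2; ax=sm-tm; yaw=np.degrees(np.arctan2(ax[1],ax[0])); print(tm,sm,np.linalg.norm(ax),yaw)
for u,v in [(250,205),(386,205)]: print('front',ray(K,P,A,u,v,.06))
u=ax/np.linalg.norm(ax); g=tm+u*.013; g[2]=.12; delta(g,yaw,-1); g[2]=0.0615; delta(g,yaw,-1)
```

```text
[0.44121597 0.18147566 0.063     ]
[0.44343669 0.13090863 0.063     ]
[0.57189736 0.18566257 0.063     ]
[0.5745807  0.13523799 0.063     ]
[0.44232633 0.15619215 0.063     ] [0.57323903 0.16045028 0.063     ] 0.13098193035441533 1.8629752598642275
front [0.47701604 0.19730595 0.06      ]
front [0.483007   0.11355936 0.06      ]
shift cm [ 2.16 -0.44 -0.9 ] rot [ 0.0385 -0.0009  0.0006]
shift cm [ 8.01 -0.44 -0.9 ] rot [ 0.0385 -0.0009  0.0006]
```

Emit:
servo_tool --steps '[{"x": 0, "y": -0.44, "z": -0.9, "wx": 0.0385, "wy": -0.001, "wz": 0}, {"x": 0, "y": -0.44, "z": -0.9, "wx": 0.0385, "wy": -0.001, "wz": 0}, {"x": 0, "y": -0.44, "z": -0.9, "wx": 0.0385, "wy": -0.001, "wz": 0}, {"x": 2, "y": -0.44, "z": -0.9, "wx": 0.0385, "wy": -0.001, "wz": 0}, {"x": 4, "y": -0.44, "z": -0.9, "wx": 0.0385, "wy": -0.001, "wz": 0}, {"x": 6, "y": -0.44, "z": -0.9, "wx": 0.0385, "wy": -0.001, "wz": 0}, {"x": 7.5, "y": -0.44, "z": -0.9, "wx": 0.0385, "wy": -0.001, "wz": 0}, {"x": 8.2, "y": -0.44, "z": -0.9, "wx": 0.0385, "wy": -0.001, "wz": 0}, {"x": 8.2, "y": -0.44, "z": -0.9, "wx": 0.0385, "wy": -0.001, "wz": 0}]' --hand 0

```text
time: 10.55
tool_pos: [0.4551, 0.1562, 0.0586]
orientation: [2.203, 0.034, -2.207]
wrist_force: [0.8, 0.0, 1.2]
gripper_width: 0.999
```

Run:
```python
from h import *
st()
im,K,P,A,c=cam('wrist'); save('pics/w6.png',im); np.savez('w6.npz',im=im,K=K,P=P,A=A)
```

```text
t 10.55 pos [0.4551 0.1562 0.0586] F [0.78 0.01 1.23] M [ 0.04  0.01 -0.01] w 0.999 j [ 0.74  0.27 -0.65 -0.   -0.66  0.86]
tool axes (cols) [[-0.002, 0.032, -0.999], [-0.001, -0.999, -0.032], [-1.0, 0.001, 0.002]]
```

View pics/w6.png

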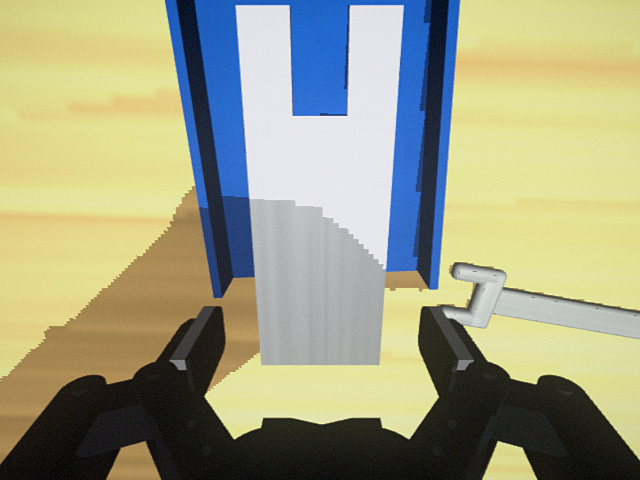

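The tail at (262–380,364) sits centred between the open pads at (222) and (420). I'll close on it.

Emit:
servo_tool --steps '[{"x": 0, "y": 0, "z": 0, "wx": 0, "wy": 0, "wz": 0}, {"x": 0, "y": 0, "z": 0, "wx": 0, "wy": 0, "wz": 0}, {"x": 0, "y": 0, "z": 0, "wx": 0, "wy": 0, "wz": 0}, {"x": 0, "y": 0, "z": 0, "wx": 0, "wy": 0, "wz": 0}, {"x": 0, "y": 0, "z": 0, "wx": 0, "wy": 0, "wz": 0}]' --hand 1 --grip_force 70

```text
time: 11.22
tool_pos: [0.4555, 0.1566, 0.0592]
orientation: [2.205, 0.036, -2.206]
wrist_force: [-1.1, 0.1, 4.7]
gripper_width: 0.559
```

Emit:
servo_tool --steps '[{"x": -0.3, "y": 0, "z": 0, "wx": 0, "wy": 0, "wz": 0}, {"x": -0.8, "y": 0, "z": 0, "wx": 0, "wy": 0, "wz": 0}, {"x": -1.5, "y": 0, "z": 0, "wx": 0, "wy": 0, "wz": 0}, {"x": -2.5, "y": 0, "z": 0, "wx": 0, "wy": 0, "wz": 0}, {"x": -4, "y": 0, "z": 0, "wx": 0, "wy": 0, "wz": 0}, {"x": -5, "y": 0, "z": 0, "wx": 0, "wy": 0, "wz": 0}, {"x": -5, "y": 0, "z": 0, "wx": 0, "wy": 0, "wz": 0}]'

```text
time: 12.1
tool_pos: [0.4557, 0.1568, 0.1098]
orientation: [2.207, 0.036, -2.205]
wrist_force: [-0.1, 0.1, -1.9]
gripper_width: 0.561
```

Run:
```python
from h import *
st()
im,K,P,A,c=cam('wrist'); save('pics/w7.png',im); np.savez('w7.npz',im=im,K=K,P=P,A=A)
im,K,P,A,c=cam('scene'); save('pics/s7.png',im);np.savez('s7.npz',im=im,K=K,P=P,A=A)
```

```text
t 12.1 pos [0.4557 0.1568 0.1098] F [-0.15  0.07 -1.93] M [-0.01  0.06 -0.03] w 0.561 j [ 0.74  0.19 -0.59 -0.   -0.79  0.86]
tool axes (cols) [[0.001, 0.032, -0.999], [0.001, -0.999, -0.032], [-1.0, -0.001, -0.001]]
```

View pics/w7.png

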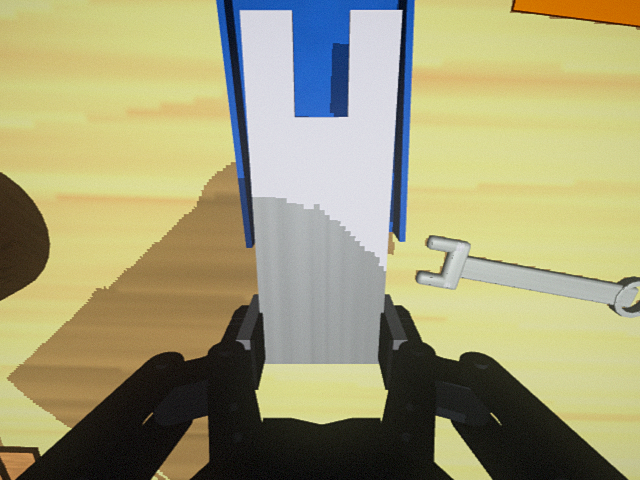

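View pics/s7.png

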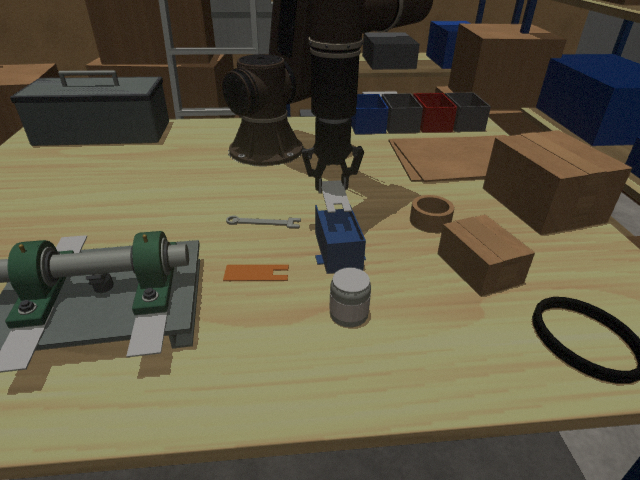

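Run:
```python
from h import *
d=np.load('w7.npz');im,K,P,A=d['im'],d['K'],d['P'],d['A']
g=cv2.cvtColor(im,cv2.COLOR_RGB2HSV)
m=((g[...,1]<45)&(g[...,2]>110)).astype(np.uint8)
for v in (14,20,60,100,150):
    x=np.where(m[v,200:430])[0]+200; print(v,x.min(),x.max())
w=(0.0023+.1098)
for z in (w-.004,w-.002,w,w+.002,w+.004):
    p=[ray(K,P,A,u,v,z) for u,v in [(264.5,363),(380.5,363),(239.5,11),(405.5,11)]]
    print(z,'tailw',np.linalg.norm(p[0]-p[1]),'tipw',np.linalg.norm(p[2]-p[3]),'L',np.linalg.norm((p[0]+p[1]-p[2]-p[3])/2),(p[0]+p[1])/2,(p[2]+p[3])/2)
```

```text
14 240 414
20 218 401
60 244 399
100 246 396
150 249 393
0.10809999999999999 tailw 0.05188767243898761 tipw 0.05295447666113486 L 0.13556496576713067 [0.43831436 0.15585582 0.1081    ] [0.57380357 0.16038726 0.1081    ]
0.11009999999999999 tailw 0.051069233366595954 tipw 0.05211921058115244 L 0.13342666085546365 [0.4399261  0.15591445 0.1101    ] [0.5732782  0.16037442 0.1101    ]
0.11209999999999999 tailw 0.0502507942942043 tipw 0.05128394450117001 L 0.13128835594379662 [0.44153784 0.15597308 0.1121    ] [0.57275283 0.16036157 0.1121    ]
0.1141 tailw 0.04943235522181265 tipw 0.050448678421187616 L 0.12915005103212962 [0.44314958 0.15603171 0.1141    ] [0.57222746 0.16034873 0.1141    ]
0.1161 tailw 0.04861391614942099 tipw 0.04961341234120519 L 0.1270117461204626 [0.44476133 0.15609034 0.1161    ] [0.5717021  0.16033588 0.1161    ]
```

Run:
```python
from h import *
delta([0.469,-0.206,0.16],4,-1)
```

```text
shift cm [-5.13 36.26 -0.24] rot [-0.0383  0.0011  0.0001]
```

Emit:
servo_tool --steps '[{"x": -2.5, "y": 1, "z": 0, "wx": -0.002, "wy": 0.001, "wz": 0}, {"x": -5.1, "y": 4, "z": 0, "wx": -0.01, "wy": 0.001, "wz": 0}, {"x": -5.1, "y": 8, "z": 0, "wx": -0.02, "wy": 0.001, "wz": 0}, {"x": -5.1, "y": 13, "z": 0, "wx": -0.03, "wy": 0.001, "wz": 0}, {"x": -5.1, "y": 18, "z": 0, "wx": -0.038, "wy": 0.001, "wz": 0}, {"x": -5.1, "y": 23, "z": 0, "wx": -0.038, "wy": 0.001, "wz": 0}, {"x": -5.1, "y": 28, "z": 0, "wx": -0.038, "wy": 0.001, "wz": 0}, {"x": -5.1, "y": 32, "z": -0.2, "wx": -0.038, "wy": 0.001, "wz": 0}, {"x": -5.1, "y": 35, "z": -0.2, "wx": -0.038, "wy": 0.001, "wz": 0}, {"x": -5.1, "y": 36.3, "z": -0.2, "wx": -0.038, "wy": 0.001, "wz": 0}]'

```text
time: 13.45
tool_pos: [0.4682, -0.2077, 0.159]
orientation: [2.185, 0.074, -2.189]
wrist_force: [-0.3, 0.2, -2.5]
gripper_width: 0.557
```

Emit:
servo_tool --steps '[{"x": 0, "y": 0, "z": 0, "wx": 0, "wy": 0, "wz": 0}, {"x": 0, "y": 0, "z": 0, "wx": 0, "wy": 0, "wz": 0}, {"x": 0, "y": 0, "z": 0, "wx": 0, "wy": 0, "wz": 0}]'

```text
time: 13.82
tool_pos: [0.4689, -0.2056, 0.1599]
orientation: [2.185, 0.078, -2.185]
wrist_force: [-0.8, 0.4, -1.4]
gripper_width: 0.552
```

Run:
```python
from h import *
st()
for n in ('wrist','top','scene'):
    im,K,P,A,c=cam(n); save(f'pics/{n}8.png',im); np.savez(f'{n}8.npz',im=im,K=K,P=P,A=A)
    if n=='scene': save('pics/s8c.png',cv2.resize(im[130:370,0:320],(800,600),interpolation=cv2.INTER_CUBIC))
```

```text
t 13.82 pos [ 0.4689 -0.2056  0.1599] F [-0.82  0.36 -1.41] M [ 0.06  0.14 -0.02] w 0.552 j [-0.03  0.17 -0.47 -0.   -0.93  1.67]
tool axes (cols) [[0.0, 0.071, -0.997], [0.0, -0.997, -0.071], [-1.0, -0.0, -0.0]]
```

View pics/wrist8.png

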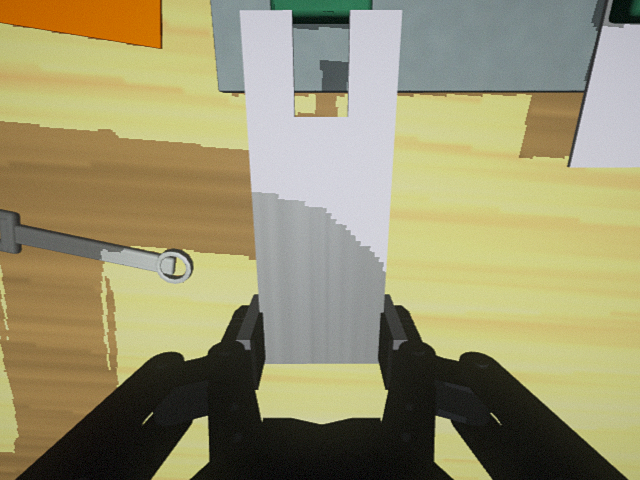

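View pics/top8.png

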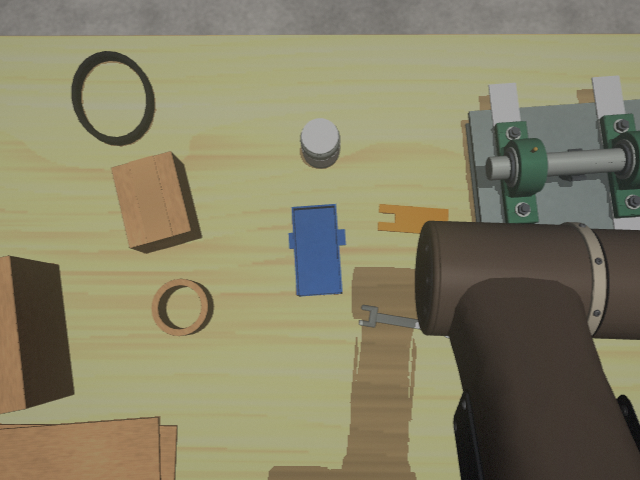

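View pics/s8c.png

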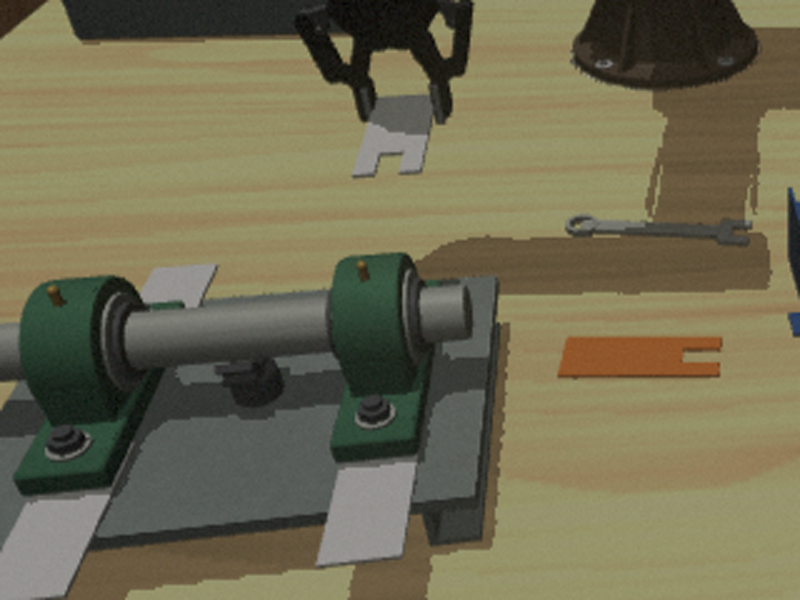

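The wrist view shows the bare foot's end between the slot prongs, at (270–372, 0–24), and the plate edge at row 92. I'll measure the lateral offset there.

Run:
```python
from h import *
d=np.load('wrist8.npz');im,K,P,A=d['im'],d['K'],d['P'],d['A']
save('pics/w8c.png',cv2.resize(im[0:130,210:430],(800,473),interpolation=cv2.INTER_CUBIC))
for u,v,z in [(270,23,.057),(372,23,.057),(270,10,.075),(372,10,.075),(218,92,.05),(586,92,.05)]: print(u,v,ray(K,P,A,u,v,z))
for u,v in [(264.5,363),(380.5,363),(239.5,11),(403.5,11)]: print('shim',ray(K,P,A,u,v,.1637))
```

```text
270 23 [ 0.60511935 -0.1659298   0.057     ]
372 23 [ 0.60932673 -0.22484817  0.057     ]
270 10 [ 0.60701863 -0.16843122  0.075     ]
372 10 [ 0.61085279 -0.22212207  0.075     ]
218 92 [ 0.56635961 -0.13294503  0.05      ]
586 92 [ 0.58294684 -0.36525405  0.05      ]
shim [ 0.45421703 -0.18210052  0.1637    ]
shim [ 0.45774999 -0.23161369  0.1637    ]
shim [ 0.58351277 -0.1722119   0.1637    ]
shim [ 0.58707596 -0.2221084   0.1637    ]
```

View pics/w8c.png

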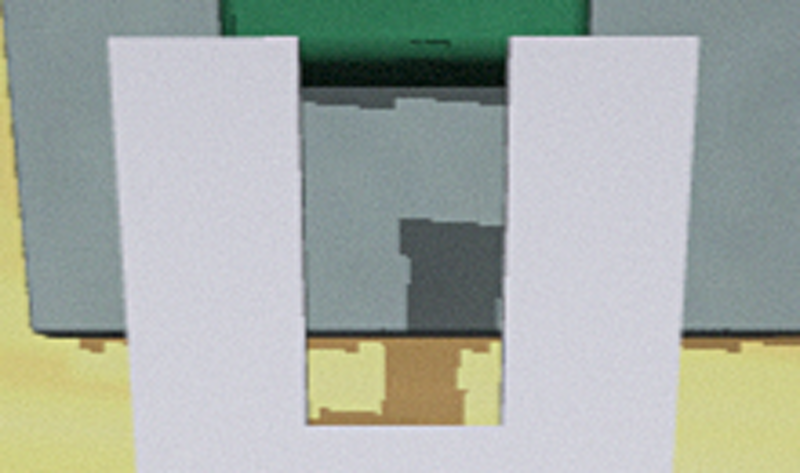

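Emit:
servo_tool --steps '[{"x": 3, "y": 0.05, "z": 0, "wx": 0, "wy": 0, "wz": 0}, {"x": 6, "y": 0.05, "z": 0, "wx": 0, "wy": 0, "wz": 0}, {"x": 8.5, "y": 0.05, "z": 0, "wx": 0, "wy": 0, "wz": 0}, {"x": 9.8, "y": 0.05, "z": 0, "wx": 0, "wy": 0, "wz": 0}, {"x": 10.4, "y": 0.05, "z": 0, "wx": 0, "wy": 0, "wz": 0}, {"x": 10.4, "y": 0.05, "z": 0, "wx": 0, "wy": 0, "wz": 0}, {"x": 10.4, "y": 0.05, "z": 0, "wx": 0, "wy": 0, "wz": 0}]'

```text
time: 14.85
tool_pos: [0.4695, -0.2069, 0.0567]
orientation: [2.187, 0.076, -2.184]
wrist_force: [1.7, -0.7, -2.3]
gripper_width: 0.557
```

Emit:
servo_tool --steps '[{"x": 0.1, "y": 0, "z": 0, "wx": 0, "wy": 0, "wz": 0}, {"x": 0.2, "y": 0, "z": 0, "wx": 0, "wy": 0, "wz": 0}, {"x": 0.3, "y": 0, "z": 0, "wx": 0, "wy": 0, "wz": 0}, {"x": 0.3, "y": 0, "z": 0, "wx": 0, "wy": 0, "wz": 0}]'

```text
time: 15.35
tool_pos: [0.4688, -0.2068, 0.0528]
orientation: [2.186, 0.076, -2.186]
wrist_force: [0.1, -0.3, -1.5]
gripper_width: 0.549
```

Run:
```python
from h import *
st()
for n in ('wrist',):
    im,K,P,A,c=cam(n); save(f'pics/{n}9.png',im); np.savez(f'{n}9.npz',im=im,K=K,P=P,A=A)
```

```text
t 15.35 pos [ 0.4688 -0.2068  0.0528] F [ 0.1  -0.3  -1.48] M [-0.03  0.12  0.03] w 0.549 j [-0.03  0.32 -0.58 -0.   -0.67  1.67]
tool axes (cols) [[-0.0, 0.07, -0.998], [0.0, -0.998, -0.07], [-1.0, -0.0, 0.0]]
```

View pics/wrist9.png

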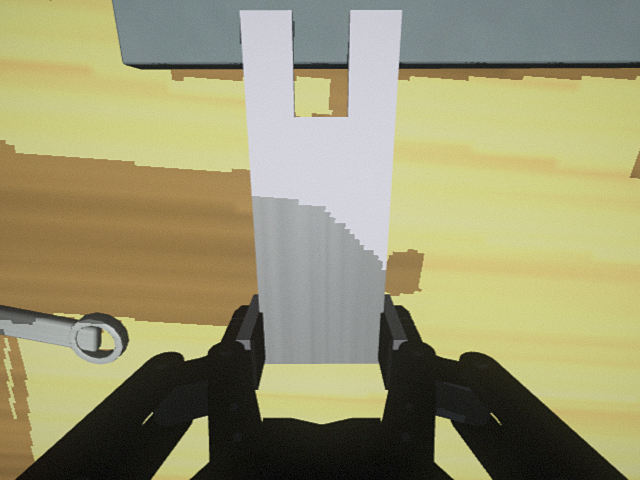

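The shim tip is over the plate (edge at row 66). I'll lower gently to feel for the plate.

Emit:
servo_tool --steps '[{"x": 0.05, "y": 0, "z": 0, "wx": 0, "wy": 0, "wz": 0}, {"x": 0.1, "y": 0, "z": 0, "wx": 0, "wy": 0, "wz": 0}, {"x": 0.15, "y": 0, "z": 0, "wx": 0, "wy": 0, "wz": 0}, {"x": 0.2, "y": 0, "z": 0, "wx": 0, "wy": 0, "wz": 0}, {"x": 0.2, "y": 0, "z": 0, "wx": 0, "wy": 0, "wz": 0}]'

```text
time: 16.02
tool_pos: [0.4689, -0.2069, 0.0509]
orientation: [2.186, 0.076, -2.186]
wrist_force: [-0.1, -0.6, -0.9]
gripper_width: 0.552
```

Emit:
servo_tool --steps '[{"x": 0.05, "y": 0, "z": 0, "wx": 0, "wy": 0, "wz": 0}, {"x": 0.1, "y": 0, "z": 0, "wx": 0, "wy": 0, "wz": 0}, {"x": 0.1, "y": 0, "z": 0, "wx": 0, "wy": 0, "wz": 0}]'

```text
time: 16.4
tool_pos: [0.4689, -0.2068, 0.0499]
orientation: [2.186, 0.076, -2.186]
wrist_force: [0.1, -0.4, -1.0]
gripper_width: 0.558
```

Run:
```python
from h import *
st()
```

```text
t 16.4 pos [ 0.4689 -0.2068  0.0499] F [ 0.12 -0.43 -0.98] M [0.02 0.05 0.  ] w 0.558 j [-0.03  0.32 -0.59  0.   -0.66  1.67]
tool axes (cols) [[0.0, 0.07, -0.998], [-0.0, -0.998, -0.07], [-1.0, 0.0, -0.0]]
```

Emit:
servo_tool --steps '[{"x": 0.05, "y": 0, "z": 0, "wx": 0, "wy": 0, "wz": 0}, {"x": 0.05, "y": 0, "z": 0, "wx": 0, "wy": 0, "wz": 0}]'

```text
time: 16.65
tool_pos: [0.4689, -0.2069, 0.0494]
orientation: [2.186, 0.076, -2.186]
wrist_force: [0.6, 0.3, 0.2]
gripper_width: 0.557
```

Emit:
servo_tool --steps '[{"x": 0.05, "y": 0, "z": 0, "wx": 0, "wy": 0, "wz": 0}, {"x": 0.05, "y": 0, "z": 0, "wx": 0, "wy": 0, "wz": 0}]'

```text
time: 16.9
tool_pos: [0.469, -0.2068, 0.0489]
orientation: [2.186, 0.076, -2.186]
wrist_force: [0.8, -0.1, -1.2]
gripper_width: 0.556
```

Run:
```python
from h import *
st()
```

```text
t 16.9 pos [ 0.469  -0.2068  0.0489] F [ 0.81 -0.08 -1.21] M [-0.04 -0.   -0.07] w 0.556 j [-0.03  0.32 -0.59  0.   -0.66  1.67]
tool axes (cols) [[0.0, 0.07, -0.998], [-0.0, -0.998, -0.07], [-1.0, 0.0, -0.0]]
```

Emit:
servo_tool --steps '[{"x": 0.05, "y": 0, "z": 0, "wx": 0, "wy": 0, "wz": 0}, {"x": 0.05, "y": 0, "z": 0, "wx": 0, "wy": 0, "wz": 0}]'

```text
time: 17.15
tool_pos: [0.469, -0.2069, 0.0484]
orientation: [2.186, 0.076, -2.186]
wrist_force: [0.1, -0.1, 0.3]
gripper_width: 0.554
```

Run:
```python
from h import *
st()
im,K,P,A,c=cam('wrist'); save('pics/w10.png',im)
```

```text
t 17.15 pos [ 0.469  -0.2069  0.0484] F [ 0.07 -0.08  0.27] M [-0.02 -0.05 -0.02] w 0.554 j [-0.03  0.32 -0.59  0.   -0.66  1.67]
tool axes (cols) [[0.0, 0.07, -0.998], [-0.0, -0.998, -0.07], [-1.0, 0.0, -0.0]]
```

Emit:
servo_tool --steps '[{"x": 0.05, "y": 0, "z": 0, "wx": 0, "wy": 0, "wz": 0}, {"x": 0.05, "y": 0, "z": 0, "wx": 0, "wy": 0, "wz": 0}]'

```text
time: 17.45
tool_pos: [0.4689, -0.2068, 0.0479]
orientation: [2.186, 0.076, -2.186]
wrist_force: [0.5, 0.0, 0.4]
gripper_width: 0.56
```

Run:
```python
from h import *
st()
im,K,P,A,c=cam('wrist'); save('pics/w11.png',im)
st()
```

```text
t 17.45 pos [ 0.4689 -0.2068  0.0479] F [0.45 0.   0.43] M [ 0.   -0.06  0.04] w 0.56 j [-0.03  0.32 -0.59  0.   -0.66  1.67]
tool axes (cols) [[0.0, 0.07, -0.998], [-0.0, -0.998, -0.07], [-1.0, 0.0, -0.0]]
t 17.5 pos [ 0.469  -0.2069  0.0479] F [-0.75 -0.72 -0.38] M [-0.01 -0.12 -0.02] w 0.555 j [-0.03  0.32 -0.59  0.   -0.66  1.67]
tool axes (cols) [[0.0, 0.07, -0.998], [-0.0, -0.998, -0.07], [-1.0, 0.0, -0.0]]
```

Emit:
servo_tool --steps '[{"x": -0.2, "y": 0, "z": 0, "wx": 0, "wy": 0, "wz": 0}, {"x": -0.2, "y": 0, "z": -0.4, "wx": 0, "wy": 0, "wz": 0}, {"x": -0.2, "y": 0, "z": -0.8, "wx": 0, "wy": 0, "wz": 0}, {"x": -0.2, "y": 0, "z": -1.2, "wx": 0, "wy": 0, "wz": 0}, {"x": -0.2, "y": 0, "z": -1.5, "wx": 0, "wy": 0, "wz": 0}, {"x": -0.2, "y": 0, "z": -1.5, "wx": 0, "wy": 0, "wz": 0}]'

```text
time: 18.25
tool_pos: [0.4842, -0.2058, 0.0499]
orientation: [2.186, 0.076, -2.186]
wrist_force: [-0.9, 0.2, -0.8]
gripper_width: 0.557
```

Run:
```python
from h import *
st()
im,K,P,A,c=cam('wrist'); save('pics/w12.png',im)
im,K,P,A,c=cam('scene'); save('pics/s12.png',cv2.resize(im[160:350,0:260],(800,585),interpolation=cv2.INTER_CUBIC))
```

```text
t 18.25 pos [ 0.4842 -0.2058  0.0499] F [-0.86  0.19 -0.81] M [ 0.08 -0.12 -0.04] w 0.557 j [-0.03  0.34 -0.56  0.   -0.67  1.67]
tool axes (cols) [[0.0, 0.07, -0.998], [-0.0, -0.998, -0.07], [-1.0, 0.0, -0.0]]
```

View pics/w12.png

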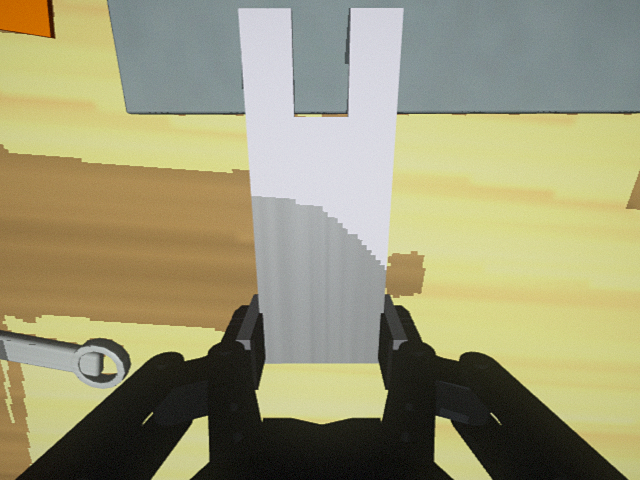

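View pics/s12.png

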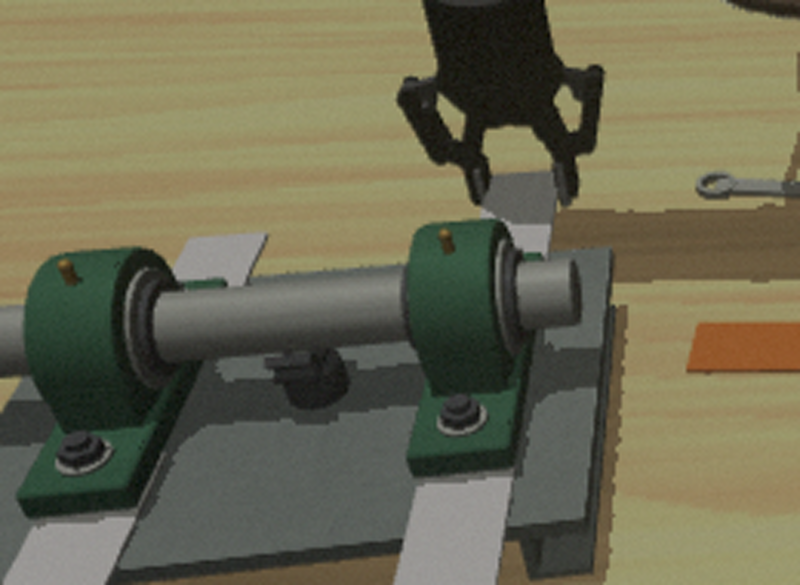

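The slot is aligned with the foot. I'll enter the gap slowly and watch the forces.

Emit:
servo_tool --steps '[{"x": -0.03, "y": 0, "z": -0.3, "wx": 0, "wy": 0, "wz": 0}, {"x": -0.03, "y": 0, "z": -0.6, "wx": 0, "wy": 0, "wz": 0}, {"x": -0.03, "y": 0, "z": -0.9, "wx": 0, "wy": 0, "wz": 0}, {"x": -0.03, "y": 0, "z": -1.2, "wx": 0, "wy": 0, "wz": 0}, {"x": -0.03, "y": 0, "z": -1.2, "wx": 0, "wy": 0, "wz": 0}]'

```text
time: 18.98
tool_pos: [0.4962, -0.2049, 0.0502]
orientation: [2.186, 0.076, -2.186]
wrist_force: [0.6, -0.2, -0.9]
gripper_width: 0.556
```

Run:
```python
from h import *
st()
im,K,P,A,c=cam('wrist'); save('pics/w13.png',im); np.savez('w13.npz',im=im,K=K,P=P,A=A)
st()
```

```text
t 18.98 pos [ 0.4962 -0.2049  0.0502] F [ 0.61 -0.22 -0.89] M [ 0.04 -0.05 -0.03] w 0.556 j [-0.03  0.35 -0.53  0.   -0.69  1.67]
tool axes (cols) [[0.0, 0.07, -0.998], [-0.0, -0.998, -0.07], [-1.0, 0.0, -0.0]]
t 19.02 pos [ 0.496  -0.205   0.0502] F [ 0.08  0.12 -1.18] M [-0.02 -0.03 -0.02] w 0.558 j [-0.03  0.35 -0.53  0.   -0.69  1.67]
tool axes (cols) [[0.0, 0.07, -0.998], [-0.0, -0.998, -0.07], [-1.0, 0.0, -0.0]]
```

View pics/w13.png

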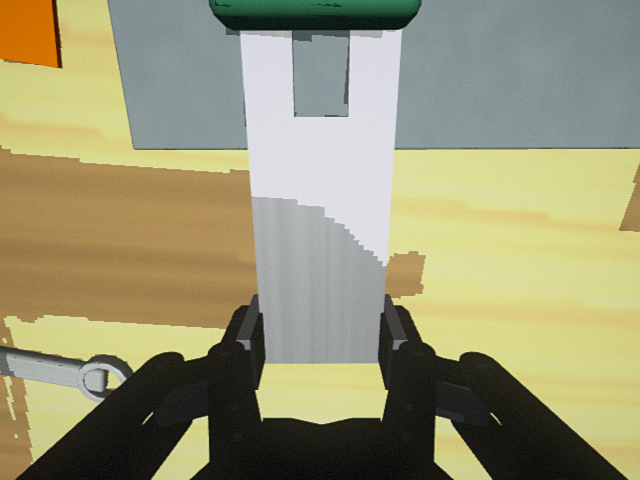

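The foot spans columns 209–422 at its top edge, and the shim is centred at 321 and sits under the foot's edge.

Run:
```python
from h import *
d=np.load('w13.npz');im,K,P,A=d['im'],d['K'],d['P'],d['A']
o=arm.get_obs();Rt=R.from_rotvec(o['orientation']).as_matrix()
for u,v,z in [(209,5,.075),(422,5,.075),(216,24,.062),(415,24,.062),(241,30,.054),(401,30,.054),(292,117,.054),(350,117,.054),(264.5,363,.054),(380.5,363,.054),(135,149,.05)]:
    p=ray(K,P,A,u,v,z); print(u,v,p,'tool mm',Rt.T@(p-o['tool_pos'])*1000)
```

```text
209 5 [ 0.6063629 -0.1687909  0.075    ] tool mm [ -24.79397694  -28.38359065 -112.63265735]
422 5 [ 0.61011896 -0.22209302  0.075     ] tool mm [ -24.7931208    25.0506929  -112.66421763]
216 24 [ 0.60510947 -0.16674161  0.062     ] tool mm [ -11.7941571   -30.51547501 -111.52340422]
415 24 [ 0.60913549 -0.22388176  0.062     ] tool mm [ -11.79323938   26.76632285 -111.5567414 ]
241 30 [ 0.60574579 -0.17215311  0.054     ] tool mm [  -3.79403642  -25.07291136 -111.77991951]
401 30 [ 0.60922864 -0.22158621  0.054     ] tool mm [  -3.7932425    24.48272553 -111.80862199]
292 117 [ 0.58147625 -0.18899143  0.054     ] tool mm [ -3.79714321  -9.96722276 -86.39571646]
350 117 [ 0.58283601 -0.20830296  0.054     ] tool mm [ -3.79683317   9.39210888 -86.40608152]
264.5 363 [ 0.48154735 -0.18148534  0.054     ] tool mm [ -3.81045112 -24.42049213  12.76692538]
380.5 363 [ 0.48502386 -0.23098012  0.054     ] tool mm [-3.80965763 25.19622927 12.74884525]
135 149 [ 0.56688758 -0.13354388  0.05      ] tool mm [  0.20054905 -66.29686486 -75.70691934]
```

Emit:
servo_tool --steps '[{"x": 0, "y": -0.05, "z": -0.3, "wx": 0, "wy": 0, "wz": 0}, {"x": 0, "y": -0.1, "z": -0.6, "wx": 0, "wy": 0, "wz": 0}, {"x": 0, "y": -0.13, "z": -0.9, "wx": 0, "wy": 0, "wz": 0}, {"x": 0, "y": -0.13, "z": -1.2, "wx": 0, "wy": 0, "wz": 0}, {"x": 0, "y": -0.13, "z": -1.5, "wx": 0, "wy": 0, "wz": 0}, {"x": 0, "y": -0.13, "z": -1.8, "wx": 0, "wy": 0, "wz": 0}]'

```text
time: 19.77
tool_pos: [0.5139, -0.2024, 0.0502]
orientation: [2.186, 0.076, -2.186]
wrist_force: [0.4, 0.2, -1.1]
gripper_width: 0.557
```

Run:
```python
from h import *
st()
im,K,P,A,c=cam('wrist'); save('pics/w14.png',im); np.savez('w14.npz',im=im,K=K,P=P,A=A)
st()
```

```text
t 19.77 pos [ 0.5139 -0.2024  0.0502] F [ 0.38  0.18 -1.06] M [0.02 0.08 0.01] w 0.557 j [-0.02  0.37 -0.5   0.   -0.7   1.66]
tool axes (cols) [[-0.0, 0.07, -0.998], [-0.0, -0.998, -0.07], [-1.0, 0.0, 0.0]]
t 19.82 pos [ 0.5143 -0.2024  0.0502] F [ 1.05  0.47 -0.72] M [ 0.01 -0.1   0.09] w 0.555 j [-0.02  0.37 -0.5   0.   -0.7   1.66]
tool axes (cols) [[0.0, 0.07, -0.998], [-0.0, -0.998, -0.07], [-1.0, 0.0, -0.0]]
```

View pics/w14.png

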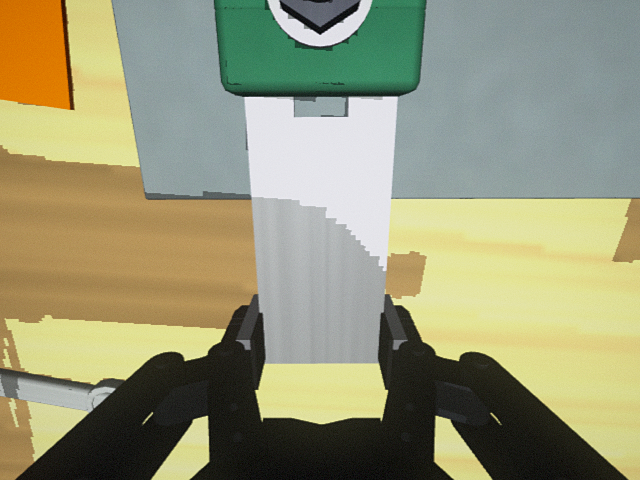

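The tip is under the foot and the washer is centred at column 320, the same as the slot (294–348). There is no contact force. I'll advance.

Emit:
servo_tool --steps '[{"x": 0, "y": 0, "z": -0.3, "wx": 0, "wy": 0, "wz": 0}, {"x": 0, "y": 0, "z": -0.6, "wx": 0, "wy": 0, "wz": 0}, {"x": 0, "y": 0, "z": -0.9, "wx": 0, "wy": 0, "wz": 0}, {"x": 0, "y": 0, "z": -1.2, "wx": 0, "wy": 0, "wz": 0}, {"x": 0, "y": 0, "z": -1.5, "wx": 0, "wy": 0, "wz": 0}, {"x": 0, "y": 0, "z": -1.7, "wx": 0, "wy": 0, "wz": 0}, {"x": 0, "y": 0, "z": -1.7, "wx": 0, "wy": 0, "wz": 0}]'

```text
time: 20.7
tool_pos: [0.5309, -0.2012, 0.0502]
orientation: [2.186, 0.076, -2.186]
wrist_force: [0.5, 0.4, -0.9]
gripper_width: 0.554
```

Emit:
servo_tool --steps '[{"x": 0, "y": 0, "z": -0.1, "wx": 0, "wy": 0, "wz": 0}, {"x": 0, "y": 0, "z": -0.2, "wx": 0, "wy": 0, "wz": 0}, {"x": 0, "y": 0, "z": -0.25, "wx": 0, "wy": 0, "wz": 0}]'

```text
time: 21.08
tool_pos: [0.5332, -0.2011, 0.0502]
orientation: [2.186, 0.076, -2.186]
wrist_force: [0.4, -0.6, -0.8]
gripper_width: 0.554
```

Run:
```python
from h import *
st()
im,K,P,A,c=cam('wrist'); save('pics/w15.png',im); np.savez('w15.npz',im=im,K=K,P=P,A=A)
o=arm.get_obs();Rt=R.from_rotvec(o['orientation']).as_matrix()
```

```text
t 21.07 pos [ 0.5332 -0.2011  0.0502] F [ 0.42 -0.59 -0.76] M [-0.02  0.05  0.  ] w 0.554 j [-0.02  0.4  -0.46  0.   -0.72  1.66]
tool axes (cols) [[-0.0, 0.07, -0.998], [-0.0, -0.998, -0.07], [-1.0, 0.0, 0.0]]
```

View pics/w15.png

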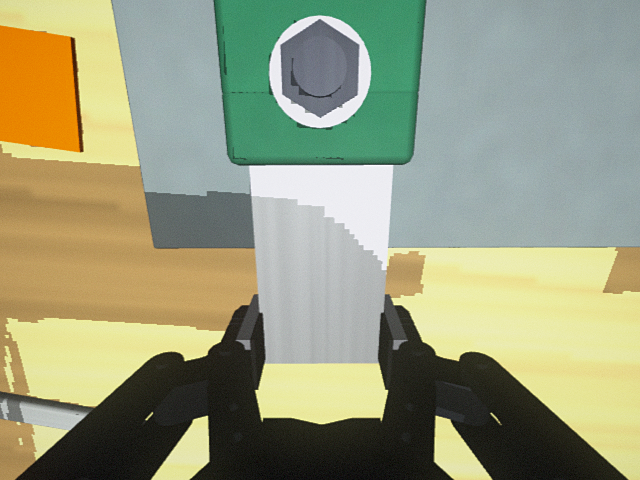

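Run:
```python
from h import *
d=np.load('w15.npz');im,K,P,A=d['im'],d['K'],d['P'],d['A']
o=arm.get_obs();Rt=R.from_rotvec(o['orientation']).as_matrix()
for u,v,z in [(320,72,.0765),(319,66,.087),(321,247,.05),(322,163,.074),(322,363,.054)]:
    p=ray(K,P,A,u,v,z); print(u,v,p,'tool mm',Rt.T@(p-o['tool_pos'])*1000)
```

```text
320 72 [ 0.62993977 -0.19376303  0.0765    ] tool mm [-26.2875358   -0.53050702 -96.98950357]
319 66 [ 0.6298962  -0.19356667  0.087     ] tool mm [-36.78753769  -0.72938365 -96.96008265]
321 247 [ 0.5715067  -0.19811151  0.05      ] tool mm [  0.21048432  -0.26562551 -38.39455869]
322 163 [ 0.60637811 -0.19596769  0.074     ] tool mm [-2.37883332e+01  2.64838641e-02 -7.33313927e+01]
322 363 [ 0.52022688 -0.2021382   0.054     ] tool mm [-3.79125272  0.17698865 13.04107126]
```

Emit:
servo_tool --steps '[{"x": 0, "y": -0.03, "z": -0.08, "wx": 0, "wy": 0, "wz": 0}, {"x": 0, "y": -0.03, "z": -0.16, "wx": 0, "wy": 0, "wz": 0}, {"x": 0, "y": -0.03, "z": -0.24, "wx": 0, "wy": 0, "wz": 0}, {"x": 0, "y": -0.03, "z": -0.24, "wx": 0, "wy": 0, "wz": 0}]'

```text
time: 21.62
tool_pos: [0.5357, -0.2006, 0.0502]
orientation: [2.186, 0.076, -2.186]
wrist_force: [0.0, 0.2, -1.4]
gripper_width: 0.56
```

Emit:
servo_tool --steps '[{"x": 0, "y": 0, "z": -0.04, "wx": 0, "wy": 0, "wz": 0}, {"x": 0, "y": 0, "z": -0.08, "wx": 0, "wy": 0, "wz": 0}, {"x": 0, "y": 0, "z": -0.08, "wx": 0, "wy": 0, "wz": 0}]'

```text
time: 22.0
tool_pos: [0.5363, -0.2005, 0.0502]
orientation: [2.186, 0.076, -2.186]
wrist_force: [-0.1, -1.9, -2.0]
gripper_width: 0.555
```

Emit:
servo_tool --steps '[{"x": 0, "y": 0, "z": -0.04, "wx": 0, "wy": 0, "wz": 0}, {"x": 0, "y": 0, "z": -0.08, "wx": 0, "wy": 0, "wz": 0}, {"x": 0, "y": 0, "z": -0.08, "wx": 0, "wy": 0, "wz": 0}]'

```text
time: 22.38
tool_pos: [0.5372, -0.2005, 0.0502]
orientation: [2.186, 0.076, -2.186]
wrist_force: [0.2, 0.5, -1.3]
gripper_width: 0.553
```

Emit:
servo_tool --steps '[{"x": 0, "y": 0, "z": -0.04, "wx": 0, "wy": 0, "wz": 0}, {"x": 0, "y": 0, "z": -0.06, "wx": 0, "wy": 0, "wz": 0}, {"x": 0, "y": 0, "z": -0.06, "wx": 0, "wy": 0, "wz": 0}]'

```text
time: 22.75
tool_pos: [0.5373, -0.2004, 0.0501]
orientation: [2.185, 0.076, -2.187]
wrist_force: [-1.9, -0.5, -1.2]
gripper_width: 0.556
```

Emit:
servo_tool --steps '[{"x": 0, "y": 0, "z": -0.03, "wx": 0, "wy": 0, "wz": 0}, {"x": 0, "y": 0, "z": -0.05, "wx": 0, "wy": 0, "wz": 0}, {"x": 0, "y": 0, "z": -0.05, "wx": 0, "wy": 0, "wz": 0}]'

```text
time: 23.12
tool_pos: [0.5376, -0.2004, 0.05]
orientation: [2.185, 0.076, -2.187]
wrist_force: [-3.4, -0.7, -0.1]
gripper_width: 0.557
```

Contact: Fx is −3.4 N and motion has stalled, 4.4 mm on against the 4.6 predicted. I'll lower the shim flat onto the plate, then nudge it home lightly.

Emit:
servo_tool --steps '[{"x": 0.03, "y": 0, "z": 0.02, "wx": 0, "wy": 0, "wz": 0}, {"x": 0.06, "y": 0, "z": 0.02, "wx": 0, "wy": 0, "wz": 0}, {"x": 0.09, "y": 0, "z": 0.02, "wx": 0, "wy": 0, "wz": 0}, {"x": 0.09, "y": 0, "z": 0.02, "wx": 0, "wy": 0, "wz": 0}]'

```text
time: 23.62
tool_pos: [0.5376, -0.2005, 0.0495]
orientation: [2.185, 0.076, -2.187]
wrist_force: [-5.7, 0.6, 4.3]
gripper_width: 0.558
```

Run:
```python
from h import *
st()
```

```text
t 23.62 pos [ 0.5376 -0.2005  0.0495] F [-5.73  0.62  4.31] M [ 0.07  1.98 -0.01] w 0.558 j [-0.02  0.4  -0.45  0.   -0.72  1.66]
tool axes (cols) [[-0.001, 0.07, -0.998], [-0.0, -0.998, -0.07], [-1.0, -0.0, 0.001]]
```

Emit:
servo_tool --steps '[{"x": 0, "y": 0, "z": 0, "wx": 0, "wy": 0, "wz": 0}, {"x": 0, "y": 0, "z": 0, "wx": 0, "wy": 0, "wz": 0}, {"x": 0, "y": 0, "z": 0, "wx": 0, "wy": 0, "wz": 0}, {"x": 0, "y": 0, "z": 0, "wx": 0, "wy": 0, "wz": 0}]' --hand 0

```text
time: 24.12
tool_pos: [0.5384, -0.2004, 0.0494]
orientation: [2.186, 0.076, -2.185]
wrist_force: [0.6, 0.7, -0.5]
gripper_width: 1.001
```

Run:
```python
from h import *
st()
im,K,P,A,c=cam('wrist'); save('pics/w16.png',im); np.savez('w16.npz',im=im,K=K,P=P,A=A)
```

```text
t 24.12 pos [ 0.5384 -0.2004  0.0494] F [ 0.62  0.71 -0.47] M [-0.01  0.    0.  ] w 1.001 j [-0.02  0.4  -0.45  0.   -0.72  1.66]
tool axes (cols) [[0.001, 0.07, -0.998], [-0.0, -0.998, -0.07], [-1.0, 0.0, -0.001]]
```

View pics/w16.png

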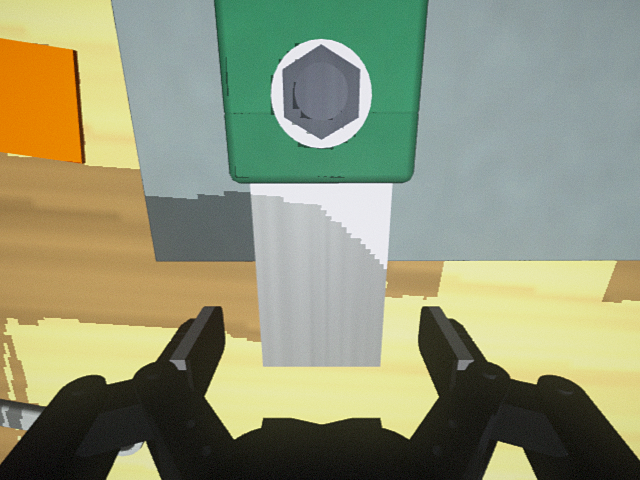

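Released, with the tail at (263–380,366). I'll retreat upwards and back, then check.

Emit:
servo_tool --steps '[{"x": -1, "y": 0, "z": 0, "wx": 0, "wy": 0, "wz": 0}, {"x": -3, "y": 0, "z": 0, "wx": 0, "wy": 0, "wz": 0}, {"x": -7, "y": 0, "z": 0, "wx": 0, "wy": 0, "wz": 0}, {"x": -11, "y": 0, "z": 0, "wx": 0, "wy": 0, "wz": 0}, {"x": -15, "y": 0, "z": 1, "wx": 0, "wy": 0, "wz": 0}, {"x": -15, "y": 0, "z": 4, "wx": 0, "wy": 0, "wz": 0}, {"x": -15, "y": 0, "z": 4, "wx": 0, "wy": 0, "wz": 0}]'

```text
time: 25.05
tool_pos: [0.4968, -0.2033, 0.2008]
orientation: [2.188, 0.076, -2.184]
wrist_force: [-0.2, 0.2, 0.0]
gripper_width: 0.996
```

Run:
```python
from h import *
d=np.load('w16.npz');im,K,P,A=d['im'],d['K'],d['P'],d['A']
t=ray(K,P,A,321.5,366.5,.053); b=ray(K,P,A,321,93.5,.0765); print('before retreat',t,b,np.linalg.norm((t-b)[:2]))
st()
im,K,P,A,c=cam('wrist'); save('pics/w17.png',im); np.savez('w17.npz',im=im,K=K,P=P,A=A)
```

```text
before retreat [ 0.52345806 -0.20140485  0.053     ] [ 0.62990729 -0.19372296  0.0765    ] 0.10672604571249412
t 25.05 pos [ 0.4968 -0.2033  0.2008] F [-0.24  0.19  0.05] M [-0.04 -0.1   0.06] w 0.996 j [-0.02  0.17 -0.37 -0.   -1.03  1.66]
tool axes (cols) [[0.002, 0.069, -0.998], [0.0, -0.998, -0.069], [-1.0, -0.0, -0.002]]
```

View pics/w17.png

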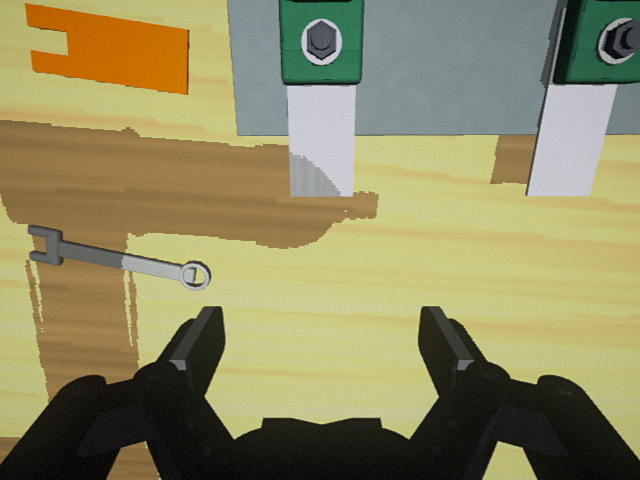

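The shim's tail (290–353,196) sticks out just as far as its neighbour's (528–592,196).

Run:
```python
from h import *
d=np.load('w17.npz');im,K,P,A=d['im'],d['K'],d['P'],d['A']
save('pics/w17c.png',cv2.resize(im[0:220,220:640],(800,419),interpolation=cv2.INTER_CUBIC))
def q(u,v,z): return ray(K,P,A,u,v,z)
ax=np.array([np.cos(np.radians(4.1)),np.sin(np.radians(4.1)),0])
for nm,t,b,e in [('mine',(321.5,196),(321.5,42),(321.5,135)),('nbr',(560,195.5),(618,42),(575,134.5))]:
    T=q(*t,.053);B=q(*b,.0765);E=q(*e,.05); print(nm,T,B,'tail-bolt',(B-T)@ax,'tail-edge',(E-T)@ax)
a=q(288,90,.053);b=q(290,195,.053);print('yaw',np.degrees(np.arctan2(*(a-b)[[1,0]])));a=q(355.5,90,.053);b=q(353,195,.053);print('yaw',np.degrees(np.arctan2(*(a-b)[[1,0]])))
```

```text
mine [ 0.52464741 -0.20136381  0.053     ] [ 0.62981234 -0.19398706  0.0765    ] tail-bolt 0.10542320407316243 tail-edge 0.047131039540395485
nbr [ 0.53845788 -0.39360889  0.053     ] [ 0.64309089 -0.38451319  0.0765    ] tail-bolt 0.10501555724593752 tail-edge 0.04708466381030655
yaw 3.3789303030692195
yaw 4.356651759844156
```

View pics/w17c.png

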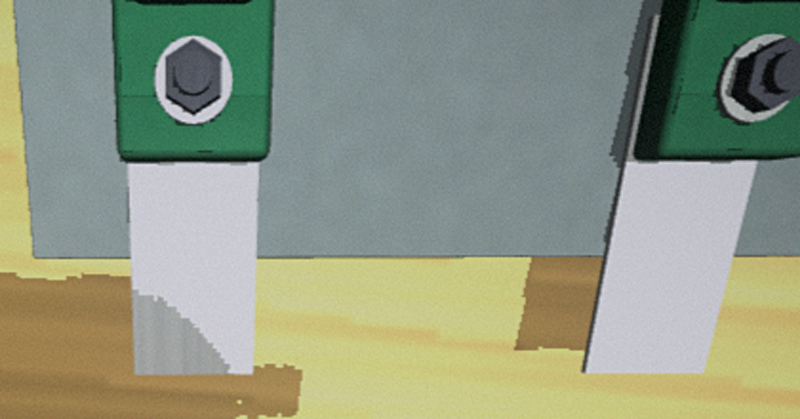

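Run:
```python
from h import *
im,K,P,A,c=cam('scene')
d=np.load('scene0.npz')['im']; df=(np.abs(im.astype(int)-d).max(2)>60)
for n,(r0,r1,c0,c1) in dict(spanner=(210,235,220,310),tin=(265,330,325,375),tape=(190,235,408,458),carton=(215,295,435,530),orange=(260,285,220,292)).items(): print(n,df[r0:r1,c0:c1].mean())
st(); print(arm.close_job())
```

```text
spanner 0.0
tin 0.0
tape 0.0
carton 0.0
orange 0.0
t 25.15 pos [ 0.4983 -0.2033  0.2001] F [-0.2  -0.15  0.74] M [-0.01 -0.02  0.01] w 1.004 j [-0.02  0.17 -0.36  0.   -1.03  1.66]
tool axes (cols) [[0.001, 0.07, -0.998], [-0.0, -0.998, -0.07], [-1.0, 0.0, -0.001]]
the job is handed in; nothing more can be done
None
```

The shim is home under the bare foot. I handed the job in at 25 s of the 64 s, with the gripper open and clear.

**What I did:**
- **Sliding out:** I pressed on the shim with about 5–6 N and slid it out until its tail overhung the tray front by about 38 mm.
- **Lifting:** I gripped it across the tail and lifted it out.
- **Fitting:** I slid it flat under the foot, slot first, until it met the bolt at about 3–6 N. Then I lowered it onto the plate and let go.

**Last checks:**
- **Position:** The tail lies 105.4 mm from the bolt axis (should be 105) and 47.1 mm past the plate edge (should be 47). The neighbouring shim measures 105.0 and 47.1 by the same method.
- **Other things on the bench:** Comparing the scene picture before and after shows no change at the spanner, tin, tape, carton or orange look-alike.

**What disagreed or went wrong:**
- A close-up before I backed away read 106.7 mm from tail to bolt. I put that down to measuring error, as the later view agreed to within 0.5 mm.
- The two long edges of the shim gave its direction as 3.4° and 4.4°, against about 4.1° for the base.
- My first move calls were refused for incomplete rows, before anything moved.

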